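# Close the specimen dishes and check them with the height gauge

## Robot

A 6-joint arm with a two-finger parallel gripper is mounted at the origin on the work surface. World frame = base frame: x ahead of the robot, y to its left, z up, the work surface at z = 0. Lengths are in mm, angles in degrees, forces in N, time in s.
With the tool pointing down it reaches from about 300 to 850 mm from the base axis. Payload 4.2 kg.
Tool frame: the origin (TCP) lies at the very end of the fingers, on their centre line; the grasp point (between the pads) lies 19 mm behind it; z points along the fingers, y is the direction in which the jaws open and shut (so a half turn about z gives the same grasp; the last joint's range is limited). The gripper opens to 91 mm and grips with 3 to 60 N. Pads are 32 mm wide; open, the fingers measure 118 mm over their backs; the gripper's body (76 mm by 178 mm) begins 60 mm behind the grasp point.
Start: joints at [-71.562, 18.312, 89.639, -0, 72.044, -1.146], TCP at [192.734, -541.753, 213.976] pointing down, gripper open.
Joint ranges: [-177.97, 177.97], [-48.28, 115.42], [12.27, 149.76], [-77.06, 257.06], [2.81, 150.46], [-146.56, 146.56]. Speed limits (degrees/s): [147.25, 147.25, 180, 180, 180, 180].

## Interface

Orientations are given as [roll, pitch, yaw] about the fixed x, y, z axes, in that order (R = Rz(yaw) Ry(pitch) Rx(roll)).
In Python, from workcell import env gives the robot as it stands. The module is installed in compiled form; this text tells all that it offers.
- The arm moves only by the tool arm_command, never from a script. Its argument "targets" is a list of rows, each a list of 5 numbers: the closure, from 0 (fully open) to 1 (shut), then the shift along the tool's x, y, z each as a share of 50 cm, from -1 to 1, then the turn about the tool's z as a share of pi/4 rad, from -1 to 1. A call has 1 to 8 rows; each row is the pose to reach, as a shift and turn from the pose measured when the call began, along the tool's axes at that moment; what a row does not reach only later rows make up. A row lasts 1/12 s, in which the tool goes at most 41.7 mm and 7.16 degrees, less where a joint would pass 70% of its speed; a pose out of reach is approached as far as the arm can. A call with a number of a shift or a turn outside -1 to 1 is refused whole. A call with a gripper value outside its range is refused whole. The fingers move at their own pace and stop on an object; "squeeze" is the grip in N (left out, the last holds). Time passes only in rows, so rows that repeat a pose let the fingers close. It gives the time, the measured TCP pose, the force and the opening at its end, in the units of the state.
- env.state(): the state, without advancing time (a new reading comes with each control period).
- env.grab_frame(name): name is "side" or "top" or "wrist"; returns the picture (384x512x3 uint8, red, green, blue); there is no depth.
- env.camera_params(name): a dict with "camera_matrix" (3x3 intrinsics, pixels), "R" (3x3) and "t" (3): a world point X has camera coordinates R X + t; the wrist camera has in their place "hand_eye" (4x4, takes a point from camera to tool coordinates, whose origin is the TCP and whose axes are the flange's). Camera axes: x right, y down, z forward; pixel columns grow to the right and rows downward; lengths in mm; the calibration is good to about 2 mm. The wrist camera is an equidistant fisheye: a pixel r from the principal point sees the ray r / f radians off the axis. A picture is of the moment at which its call begins: read the wrist's pose just before it. camera_params takes no time and is no camera call.
- env.job_done(): hands the job in, once; it reports no verdict.
The state is a dict: "time_s": time; "qpos": joint angles; "qvel": joint speeds; "effort": joint torques, N m; "ee_pos": TCP position; "ee_rot": TCP orientation; "force": force on the tool from outside, world axes, zero at the start; "torque": the same for the moment, N m; "gripper_width": finger opening in mm.
Only numpy, scipy, OpenCV 4.12 (cv2) and the standard library are available. Lean on these libraries where they do the work, as an engineer would, in place of code of your own. Each camera call takes 0.05 s, during which the arm holds its last target.

## Task

Put every cover plate lying on the table into the grey specimen dish it fits and press it down until it sits fully home and level. Once all of them are home, take the sprung-foot gauge from its cork mat and lower it squarely astride each covered dish, end feet flat on the rim and middle foot on the cover, long enough to take a steady reading, going from the largest cover to the smallest. Finally stand the gauge back on its mat; leave dishes without a cover open and do not disturb the petri stack, forceps and pen.

Things in the scene. Friction and masses are not known exactly. Their poses are not given: they have to be found in the camera images.
- cover_a: flat white plastic cover plate, largest of four: 58 (its x) by 58 (its y) mm, 14 mm thick, under 80 g, plain and the same both faces; origin at the centre of its underside. Starts lying flat on the table nearer the robot; may be absent.
- dish_a: grey specimen dish for cover_a: fixed block 84 (x) by 124 (y) mm with a flat rim 25 mm above its origin (centre of its underside), z up. Mouth 68 by 68 mm at the rim, its faces sloping in to a flat seat of 60 by 60 mm, 5 mm below the rim. Cover x goes along dish x, any quarter turn fits.
- seat_a (a point): centre of the seat of dish_a, 20 mm above the dish's origin. Two black strips along x at y = +-23.5 mm stand up to 4 mm above the seat; they carry a cover's weight, each gives way at about 3 N and stays where pushed. A cover laid on them is high or slanting; fully home, its underside is on the seat and its top 9 mm above the rim.
- cover_b: flat white plastic cover plate, second largest of four: 40 (its x) by 58 (its y) mm, 14 mm thick, under 80 g, plain and the same both faces; origin at the centre of its underside. Starts lying flat on the table nearer the robot; may be absent.
- dish_b: grey specimen dish for cover_b: fixed block 84 (x) by 124 (y) mm with a flat rim 25 mm above its origin (centre of its underside), z up. Mouth 50 by 68 mm at the rim, its faces sloping in to a flat seat of 42 by 60 mm, 5 mm below the rim. Cover x goes along dish x, either way round.
- seat_b (a point): centre of the seat of dish_b, 20 mm above the dish's origin. Two black strips along x at y = +-23.5 mm stand up to 4 mm above the seat; they carry a cover's weight, each gives way at about 3 N and stays where pushed. A cover laid on them is high or slanting; fully home, its underside is on the seat and its top 9 mm above the rim.
- cover_c: flat white plastic cover plate, third largest of four: 46 (its x) by 46 (its y) mm, 14 mm thick, under 80 g, plain and the same both faces; origin at the centre of its underside. Starts lying flat on the table nearer the robot; may be absent.
- dish_c: grey specimen dish for cover_c: fixed block 84 (x) by 124 (y) mm with a flat rim 25 mm above its origin (centre of its underside), z up. Mouth 56 by 56 mm at the rim, its faces sloping in to a flat seat of 48 by 48 mm, 5 mm below the rim. Cover x goes along dish x, any quarter turn fits.
- seat_c (a point): centre of the seat of dish_c, 20 mm above the dish's origin. Two black strips along x at y = +-17.5 mm stand up to 4 mm above the seat; they carry a cover's weight, each gives way at about 3 N and stays where pushed. A cover laid on them is high or slanting; fully home, its underside is on the seat and its top 9 mm above the rim.
- cover_d: flat white plastic cover plate, smallest of four: 30 (its x) by 46 (its y) mm, 14 mm thick, under 80 g, plain and the same both faces; origin at the centre of its underside. Starts lying flat on the table nearer the robot; may be absent.
- dish_d: grey specimen dish for cover_d: fixed block 84 (x) by 124 (y) mm with a flat rim 25 mm above its origin (centre of its underside), z up. Mouth 40 by 56 mm at the rim, its faces sloping in to a flat seat of 32 by 48 mm, 5 mm below the rim. Cover x goes along dish x, either way round.
- seat_d (a point): centre of the seat of dish_d, 20 mm above the dish's origin. Two black strips along x at y = +-17.5 mm stand up to 4 mm above the seat; they carry a cover's weight, each gives way at about 3 N and stays where pushed. A cover laid on them is high or slanting; fully home, its underside is on the seat and its top 9 mm above the rim.
- gauge: sprung-foot height gauge, 270 g: a bridge 114 mm long (its y) on two end feet 40 (x) by 14 (y) mm centred at y = +-50 mm; origin at its centre, level with the end feet's undersides, z up; same either way round. Used astride a covered dish, bridge along the dish's y, end feet on the rim, middle foot on the cover. Starts on the cork mat, bridge along the mat's y.
- gauge_grip (a point): middle of the black grip block on top of the gauge, 53 mm above the gauge's origin; block 22 (x) by 40 (y) by 34 (z) mm, reaching from 36 to 70 mm above the origin; the beam below it is 30 mm wide
- gauge_foot (a joint): reading of the gauge's brass middle foot (14 mm across, at the gauge's centre), m: 0 hanging free, 1 mm above the plane of the end feet; grows as the foot is pushed up (to 0.016), spring 0.12 N per mm. A cover fully home reads about 0.008 when both end feet stand on the rim; a cover still up on its strips reads up to 0.012.
- mat: cork mat, fixed, 80 (x) by 134 (y) mm, 8 mm thick, origin at the centre of its underside; the gauge's place, bridge along the mat's y
- petri_stack: bystander: loose stack of four small closed petri dishes, 60 mm across, 62 mm high, origin at the underside's centre, beyond the dishes
- forceps: bystander: steel forceps lying on the table, 125 mm long (x), 7 mm high, beyond the dishes
- pen: bystander: marker pen lying on the table, 133 mm long (x), 13 mm thick, beyond the dishes
Not all that is in view belongs to the job. What is shaped like the cover_c but orange or yellow is not meant. What is shaped like the dish_d but white is not meant.

How it is judged (in metres and radians):
On the way, in this order (a step that is already met when the one before it is completed fails the run):
1. every cover that is there is fully home and level in its own dish (x of cover_a in the frame of dish_a between -0.005 and 0.005 m and y of cover_a in the frame of dish_a between -0.005 and 0.005 m and z of cover_a in the frame of dish_a between 0.0175 and 0.0215 m and angle between each of cover_a, cover_b, cover_c, cover_d's own z axis and vertical below 0.03 rad and x of cover_b in the frame of dish_b between -0.005 and 0.005 m and y of cover_b in the frame of dish_b between -0.005 and 0.005 m and z of cover_b in the frame of dish_b between 0.0175 and 0.0215 m and x of cover_c in the frame of dish_c between -0.005 and 0.005 m and y of cover_c in the frame of dish_c between -0.005 and 0.005 m and z of cover_c in the frame of dish_c between 0.0175 and 0.0215 m and x of cover_d in the frame of dish_d between -0.005 and 0.005 m and y of cover_d in the frame of dish_d between -0.005 and 0.005 m and z of cover_d in the frame of dish_d between 0.0175 and 0.0215 m), for 0.2 s.
2. the gauge stands level astride cover_a, centred, its foot on the cover, the cover being home (horizontal distance between cover_a and gauge below 0.008 m and z of cover_a in the frame of gauge between -0.007 and -0.0033 m and contact force between cover_a and gauge above 0.3 N and angle between the z axis of cover_a and the z axis of gauge, either way round below 0.05 rad), for 0.3 s.
3. the gauge stands level astride cover_b, centred, its foot on the cover, the cover being home (horizontal distance between cover_b and gauge below 0.008 m and z of cover_b in the frame of gauge between -0.007 and -0.0033 m and contact force between cover_b and gauge above 0.3 N and angle between the z axis of cover_b and the z axis of gauge, either way round below 0.05 rad), for 0.3 s.
4. the gauge stands level astride cover_c, centred, its foot on the cover, the cover being home (horizontal distance between cover_c and gauge below 0.008 m and z of cover_c in the frame of gauge between -0.007 and -0.0033 m and contact force between cover_c and gauge above 0.3 N and angle between the z axis of cover_c and the z axis of gauge, either way round below 0.05 rad), for 0.3 s.
5. the gauge stands level astride cover_d, centred, its foot on the cover, the cover being home (horizontal distance between cover_d and gauge below 0.008 m and z of cover_d in the frame of gauge between -0.007 and -0.0033 m and contact force between cover_d and gauge above 0.3 N and angle between the z axis of cover_d and the z axis of gauge, either way round below 0.05 rad), for 0.3 s.
At the end, for the whole second after the job is handed in: Every cover present lies in its own dish within 5 mm of its centre, underside within 1.5 mm of the seat (20 mm above the dish's origin), tilted less than 0.03 rad; the gauge stands upright on its mat, within 30 mm of the mat's centre and 20 degrees of its length; all at rest (all of step 1 and linear speed of each of cover_a, cover_b, cover_c, cover_d, gauge below 0.02 m/s and horizontal distance between gauge and mat below 0.03 m and z of gauge in the frame of mat between 0.0055 and 0.0105 m and angle between gauge's own z axis and vertical below 0.06 rad and angle between the y axis of gauge and the y axis of mat, either way round below 0.35 rad); the robot touches nothing.
It fails at once if the petri_stack is moved more than 30 mm (distance of petri_stack from where it was at the start of the episode above 0.03 m).
It fails at once if the forceps is moved more than 30 mm (distance of forceps from where it was at the start of the episode above 0.03 m).
It fails at once if the pen is moved more than 30 mm (distance of pen from where it was at the start of the episode above 0.03 m).
Of cover_a, cover_b, cover_c, cover_d only 3 to 4 are there at a start; the rules pass over those that are not, and their reading is None.
At some moment in a run one of cover_a, cover_b, cover_c, cover_d may be knocked a few centimetres aside while the robot is not near it.
It also fails if it takes over 210 s, if anything falls off the work surface, if the arm or the gripper's body presses on something with over 40 N, if the wrist force passes 120 N, or if a joint passes its speed limit or range.

## Working session

There is one attempt and no reset: what is moved stays moved. The work goes in short steps, Python scripts to look and compute and a tool call to move; the robot and the scene stay as the last step left them, time stands still between calls to the robot, and variables do not carry over. Pictures are saved under pics/ and viewed, and the job is handed in when it is done.

Besides the shell and the picture viewer there is one more tool, called as name([rows], argument=value, ...), one row to a line, values as JSON. arm_command: Moves the arm, as the interface text tells. Shift numbers are shares of 50 cm and turn numbers shares of pi/4 rad, none past 1 either way. Its arguments: {"type":"object","properties":{"targets":{"type":"array"},"squeeze":{"type":"number"}},"required":["targets"]}

```bash
ls; mkdir -p pics
python3 - <<'E'
from workcell import env
import cv2, json
print(env.state())
for n in ("top","side","wrist"):
    im=env.grab_frame(n); cv2.imwrite(f"pics/{n}0.png",im[:,:,::-1])
    print(n,env.camera_params(n))
E
```

```text
pics
{'time_s': 0.0, 'qpos': array([-7.15613511e+01,  1.83506995e+01,  8.97072473e+01,  9.86062709e-04,
        7.20430429e+01, -1.14515052e+00]), 'qvel': array([-0.07918268,  0.08402262,  0.08480331,  0.04777226, -0.01847298,
       -0.06064794]), 'effort': array([-3.63296458e-04, -4.12456834e+01, -2.31970829e+01,  7.26626138e-02,
        4.57607908e-02, -1.47348264e-04]), 'ee_pos': array([ 192.58328015, -541.24897297,  213.12401764]), 'ee_rot': array([-1.79899049e+02, -2.95561446e-03,  1.95834920e+01]), 'force': array([ 1.19715552, -0.37866275, -0.01435332]), 'torque': array([-0.03800157,  0.08584888,  0.00515174]), 'gripper_width': 91.14179583684437}
top {'camera_matrix': array([[380.54045156,   0.        , 255.73564629],
       [  0.        , 380.54045156, 189.36141259],
       [  0.        ,   0.        ,   1.        ]]), 'R': array([[ 5.17845681e-03, -9.99629547e-01, -2.67198771e-02],
       [-9.81185298e-01,  7.77668840e-05, -1.93068394e-01],
       [ 1.92998949e-01,  2.72169469e-02, -9.80821413e-01]]), 't': array([  85.75188857,  589.03554439, 1055.91401804])}
side {'camera_m
[... 205 characters left out ...]
01350155],
       [-0.18958474, -0.61197965, -0.76781413],
       [ 0.24728757,  0.72702798, -0.64053038]]), 't': array([-521.19929134,  205.56345751,  989.19027843])}
wrist {'camera_matrix': array([[297.31863964,   0.        , 254.41730815],
       [  0.        , 297.31863964, 190.42238221],
       [  0.        ,   0.        ,   1.        ]]), 'hand_eye': array([[-1.02429904e-03, -9.67705542e-01, -2.52081206e-01,
         7.15518214e+01],
       [ 9.99998812e-01, -7.00758880e-04, -1.37324626e-03,
         1.02243342e+00],
       [ 1.15224987e-03, -2.52082313e-01,  9.67705110e-01,
        -1.69650179e+02],
       [ 0.00000000e+00,  0.00000000e+00,  0.00000000e+00,
         1.00000000e+00]])}
```

View pics/top0.png

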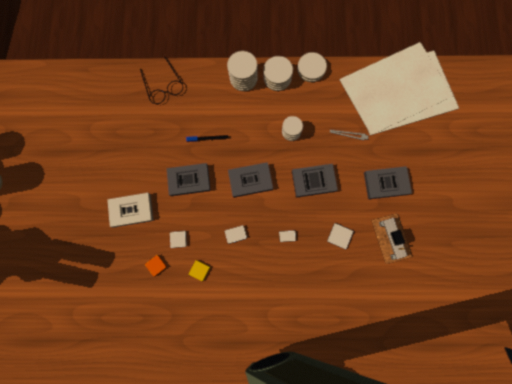

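View pics/side0.png

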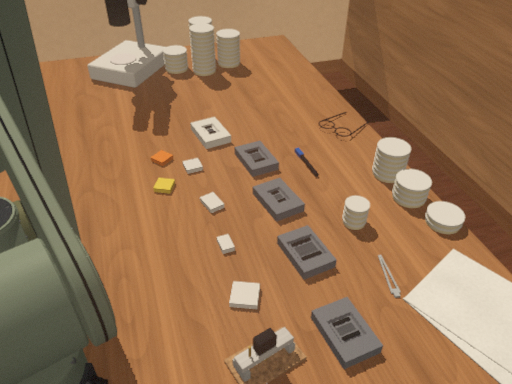

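View pics/wrist0.png

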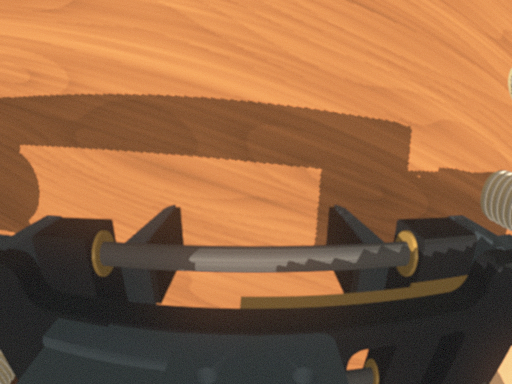

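Four white covers show in the top view, at about (178,239), (235,234), (288,236) and (340,236). The grey dishes are at (188,180), (251,180), (315,180) and (388,183), and the gauge on its mat is at (393,239). Orange and yellow plates and a white dish are decoys. Next I measure them.

```bash
cat > h.py <<'E'
from workcell import env
import cv2, numpy as np
from scipy.spatial.transform import Rotation as Ro
def rays_fixed(name,px):
    p=env.camera_params(name);px=np.atleast_2d(px).astype(float)
    d=np.c_[px,np.ones(len(px))]@np.linalg.inv(p["camera_matrix"]).T
    R=p["R"];return -R.T@p["t"], d@R
def rays_wrist(px,st):
    p=env.camera_params("wrist");px=np.atleast_2d(px).astype(float);K=p["camera_matrix"]
    q=(px-K[:2,2])/K[0,0];r=np.hypot(q[:,0],q[:,1]);s=np.where(r>1e-9,np.sin(r)/np.maximum(r,1e-9),1)
    d=np.c_[q*s[:,None],np.cos(r)]
    H=p["hand_eye"];R=Ro.from_euler("xyz",st["ee_rot"],degrees=True).as_matrix()
    return R@H[:3,3]+st["ee_pos"], d@(R@H[:3,:3]).T
def plane(o,d,z): return (o+d*((z-o[2])/d[:,2])[:,None])[:,:2]
def proj_wrist(X,st):
    p=env.camera_params("wrist");K=p["camera_matrix"];H=p["hand_eye"]
    R=Ro.from_euler("xyz",st["ee_rot"],degrees=True).as_matrix()
    X=np.atleast_2d(X); c=((X-st["ee_pos"])@R-H[:3,3])@H[:3,:3]
    th=np.arctan2(np.hypot(c[:,0],c[:,1]),c[:,2]);u=c[:,:2]/np.maximum(np.hypot(c[:,0],c[:,1]),1e-9)[:,None]
    return K[:2,2]+u*th[:,None]*K[0,0]
def rect(xy):
    (cx,cy),(w,h),a=cv2.minAreaRect(xy.astype(np.float32))
    if w>h: w,h,a=h,w,a-90   # short side w at angle a, long along a+90
    a=(a+90)%180-90
    return round(cx,1),round(cy,1),round(w,1),round(h,1),round(a,1)
def contours(m,amin):
    cs,_=cv2.findContours(m.astype(np.uint8),cv2.RETR_EXTERNAL,cv2.CHAIN_APPROX_NONE)
    return [c for c in cs if cv2.contourArea(c)>amin]
def shot(name,fn=None):
    st=env.state();im=env.grab_frame(name)
    if fn: cv2.imwrite(f"pics/{fn}.png",im[:,:,::-1])
    return st,im
def wrap(a): return (a+180)%360-180
def sh(x,y,z,yaw):
    """shift shares from present pose to world target"""
    st=env.state();R=Ro.from_euler("xyz",st["ee_rot"],degrees=True).as_matrix()
    d=R.T@(np.array([x,y,z])-st["ee_pos"])
    print("at",st["ee_pos"].round(1),st["ee_rot"].round(1),"shares",(d/500).round(4),"turn",round(-wrap(yaw-st["ee_rot"][2])/45,3),"t",round(st["time_s"],2))
E
python3 - <<'E'
from h import *
im=cv2.imread("pics/top0.png");hsv=cv2.cvtColor(im,cv2.COLOR_BGR2HSV)
H,S,V=cv2.split(hsv)
w=(S<60)&(V>130)
for c in contours(w,40):
    m=c.reshape(-1,2);print("white",m.mean(0).round(),rect(plane(*rays_fixed("top",m),14)))
g=(S<70)&(V>35)&(V<110)
for c in contours(g,300):
    m=c.reshape(-1,2);print("grey",m.mean(0).round(),rect(plane(*rays_fixed("top",m),25)))
cv2.imwrite("pics/z0.png",cv2.resize(im[150:270,100:430],None,fx=2.4,fy=2.4,interpolation=cv2.INTER_CUBIC))
E
```

```text
grey [387. 183.] (617.1, -307.1, 80.5, 125.6, 6.5)
grey [314. 180.] (624.5, -88.6, 81.5, 121.1, 8.4)
grey [250. 179.] (626.7, 105.3, 81.3, 118.5, 11.1)
grey [188. 179.] (627.5, 294.6, 81.3, 121.8, 7.9)
```

View pics/z0.png

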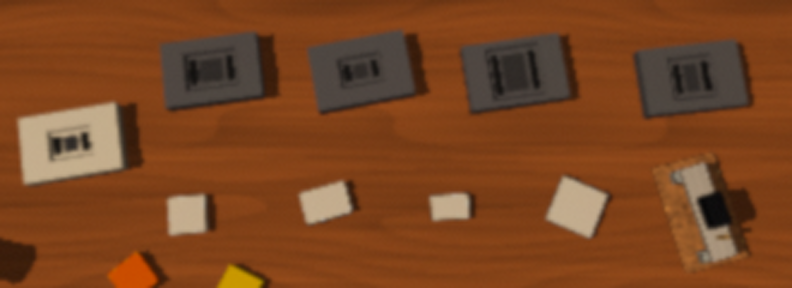

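Run:
```python
from h import *
im=cv2.imread("pics/top0.png");hsv=cv2.cvtColor(im,cv2.COLOR_BGR2HSV)
H,S,V=cv2.split(hsv)
for p in [(178,239),(340,236),(288,236)]: print(hsv[p[1],p[0]], hsv[p[1],p[0]+14])
w=(S<95)&(V>130)
w[:215]=0;w[265:]=0
for c in contours(w,40):
    m=c.reshape(-1,2);print("white",m.mean(0).round(),rect(plane(*rays_fixed("top",m),14)))
print(plane(*rays_fixed("top",[[393,238]]),45))
print(plane(*rays_fixed("top",[[397.5,238]]),78))
sh(520,-240,270,90)
```

```text
[ 17  70 197] [ 12 210 131]
[ 17  70 194] [ 12 215 126]
[ 17  71 195] [ 12 212 112]
white [287. 236.] (457.3, -4.8, 28.7, 44.7, 4.9)
white [177. 239.] (446.4, 322.0, 44.7, 44.8, -84.6)
white [235. 234.] (461.3, 149.1, 38.7, 57.1, 15.4)
white [340. 236.] (457.9, -161.5, 58.3, 58.8, 66.7)
white [393. 239.] (450.8, -317.6, 38.3, 115.3, -74.1)
white [128. 219.] (501.6, 471.1, 33.4, 126.3, 0.1)
[[ 449.43925936 -306.47329219]]
[[ 447.22323916 -308.02582916]]
at [ 192.6 -541.4  213.3] [-179.9   -0.    19.6] shares [ 0.8189 -0.3486 -0.1129] turn -1.565 t 0.15
```

arm_command([
  [0,0.3,-0.1,0,0.2],
  [0,0.6,-0.25,0,0.4],
  [0,0.6,-0.25,0,0.4],
  [0,0.6,-0.25,0,0.4],
  [0,0.6,-0.25,0,0.4],
  [0,0.6,-0.25,0,0.4],
  [0,0.6,-0.25,0,0.4],
  [0,0.6,-0.25,0,0.4],
])

```text
time_s: 0.82
ee_pos: [434.6, -321.1, 213.4]
ee_rot: [-179.9, 0.0, 1.6]
force: [0.1, -0.4, 0.6]
gripper_width: 91.4
```

Run:
```python
from h import *
sh(450,-230,190,4)
```

```text
at [ 434.6 -321.1  213.4] [-179.9    0.     1.6] shares [ 0.0359 -0.1812  0.047 ] turn -0.053 t 0.82
```

arm_command([
  [0,0.036,-0.18,0.046,0],
  [0,0.036,-0.18,0.046,0],
  [0,0.036,-0.18,0.046,0],
  [0,0.036,-0.18,0.046,0],
])

```text
time_s: 1.15
ee_pos: [449.6, -227.4, 189.4]
ee_rot: [-179.8, 0.2, 1.8]
force: [-0.4, -0.5, 0.8]
gripper_width: 91.4
```

Run:
```python
from h import *
st,im=shot("wrist","w1");print(st["ee_pos"],st["ee_rot"],st["qvel"].round(2))
```

```text
[ 449.55888949 -227.39233252  189.42392748] [-1.79786845e+02  1.74278426e-01  1.84482052e+00] [-3.57  0.39 -3.16 -2.34 -0.21 -1.94]
```

View pics/w1.png

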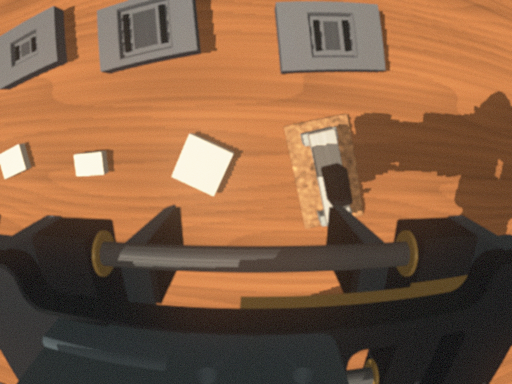

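arm_command([
  [0,-0.13,-0.02,0,0],
  [0,-0.13,-0.02,0,0],
  [0,-0.13,-0.02,0,0],
  [0,-0.13,-0.02,0,0],
  [0,-0.13,-0.02,0,0],
])

```text
time_s: 1.62
ee_pos: [385.4, -223.2, 191.0]
ee_rot: [180.0, -0.0, 1.7]
force: [0.0, 0.2, -0.2]
gripper_width: 91.4
```

```bash
cat >> h.py <<'E'
def subc(im,st,z,lo,hi,smax,amin=400,smin=0,box=None):
    hsv=cv2.cvtColor(im,cv2.COLOR_RGB2HSV);H,S,V=cv2.split(hsv)
    m=((S<=smax)&(S>=smin)&(V>=lo)&(V<=hi)).astype(np.uint8); m[225:]=0
    m=cv2.morphologyEx(m,cv2.MORPH_OPEN,np.ones((3,3)))
    out=[]
    for c in contours(m,amin):
        c=c.reshape(-1,2)
        edge=(c.min(0)<=0).any() or c[:,0].max()>=511 or c[:,1].max()>=224
        out.append((c.mean(0).round().tolist(),"EDGE" if edge else "",rect(plane(*rays_wrist(c,st),z))))
    return out
E
python3 - <<'E'
from h import *
st,im=shot("wrist","w2");print(st["ee_pos"],st["ee_rot"],st["qvel"].round(2))
hsv=cv2.cvtColor(im,cv2.COLOR_RGB2HSV)
for p in [(325,120),(285,90),(150,90),(120,110)]: print(p,hsv[p[1],p[0]])
for r in subc(im,st,14,150,255,95): print("W",r)
for r in subc(im,st,25,60,130,60): print("G",r)
E
```

```text
[ 385.44109099 -223.23606373  190.99347633] [ 1.79993909e+02 -3.41060612e-02  1.66620357e+00] [ 0.75  0.82 -0.57  0.04  0.14  0.06]
(325, 120) [ 22  38 235]
(285, 90) [ 12 160 202]
(150, 90) [ 12 161 211]
(120, 110) [ 13 158 192]
W ([89.0, 116.0], '', (459.4, -7.7, 31.2, 47.9, 4.2))
W ([11.0, 121.0], 'EDGE', (463.5, 145.8, 42.6, 60.4, 16.2))
W ([205.0, 112.0], '', (459.9, -163.7, 59.3, 59.5, -23.7))
W ([327.0, 103.0], '', (469.9, -310.7, 44.8, 83.1, -72.8))
```

View pics/w2.png

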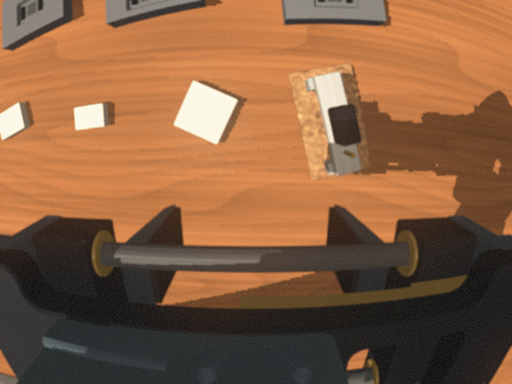

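arm_command([
  [0,0.08,-0.02,0,0],
  [0,0.16,-0.04,0,0],
  [0,0.24,-0.04,0,0],
  [0,0.24,-0.04,0,0],
  [0,0.24,-0.04,0,0],
  [0,0.24,-0.04,0,0],
])

```text
time_s: 2.17
ee_pos: [504.9, -199.7, 190.2]
ee_rot: [-180.0, 0.1, 1.7]
force: [-0.6, -0.9, 0.3]
gripper_width: 91.1
```

Run:
```python
from h import *
st,im=shot("wrist","w3");print(st["ee_pos"],st["ee_rot"],st["qvel"].round(2))
hsv=cv2.cvtColor(im,cv2.COLOR_RGB2HSV)
for p in [(115,60),(300,75)]: print(p,hsv[p[1],p[0]])
for r in subc(im,st,14,150,255,95): print("W",r)
for r in subc(im,st,25,60,150,60): print("G",r)
```

```text
[ 504.92391131 -199.66048203  190.1788086 ] [-1.79965715e+02  8.52817176e-02  1.71793426e+00] [-0.71 -1.61  1.48  0.06  0.07  0.13]
(115, 60) [ 15  30 155]
(300, 75) [ 13  19 123]
W ([109.0, 205.0], '', (460.6, -7.4, 31.1, 47.9, 3.3))
W ([340.0, 195.0], '', (481.0, -306.4, 34.1, 56.0, -4.7))
W ([28.0, 197.0], '', (464.5, 146.4, 41.2, 61.2, 16.2))
W ([223.0, 206.0], 'EDGE', (460.7, -163.5, 59.5, 59.7, -23.4))
W ([34.0, 97.0], '', (618.0, 112.0, 56.1, 125.9, 11.0))
W ([134.0, 89.0], '', (619.3, -59.9, 71.6, 71.8, -80.9))
G ([36.0, 85.0], '', (630.8, 104.6, 44.1, 60.5, 10.1))
G ([362.0, 81.0], '', (621.7, -324.7, 81.6, 94.0, 6.5))
G ([162.0, 70.0], '', (629.5, -88.9, 74.1, 74.8, 7.7))
```

View pics/w3.png

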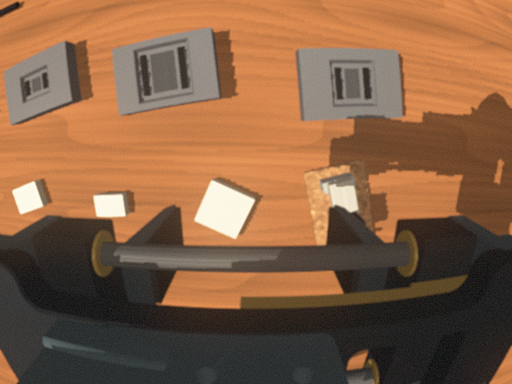

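arm_command([
  [0,0.08,-0.1,0,0],
  [0,0.09,-0.2,0,-0.13],
  [0,0.09,-0.23,0,-0.13],
  [0,0.09,-0.23,0,-0.13],
  [0,0.09,-0.23,0,-0.13],
  [0,0.09,-0.23,0,-0.13],
])

```text
time_s: 2.72
ee_pos: [545.1, -84.1, 190.9]
ee_rot: [180.0, 0.1, 7.5]
force: [0.6, -0.5, 0.1]
gripper_width: 91.4
```

```bash
cat >> h.py <<'E'
def dishes(im,st,z=25,amin=2500):
    hsv=cv2.cvtColor(im,cv2.COLOR_RGB2HSV);H,S,V=cv2.split(hsv)
    m=(S<85).astype(np.uint8); m[215:]=0
    m=cv2.morphologyEx(m,cv2.MORPH_OPEN,np.ones((5,5)))
    for c in contours(m,amin):
        c=c.reshape(-1,2); print("D",c.mean(0).round(),c.min(0),c.max(0),rect(plane(*rays_wrist(c,st),z)))
E
python3 - <<'E'
from h import *
st,im=shot("wrist","w4");print(st["ee_pos"],st["ee_rot"],st["qvel"].round(2))
dishes(im,st)
E
```

```text
[545.14414795 -84.10051366 190.85189704] [1.79990055e+02 6.32190491e-02 7.52448066e+00] [-1.44  0.24 -0.2   0.17 -0.05  0.16]
D [428. 143.] [386 108] [471 176] (620.0, -303.8, 82.9, 133.6, 6.4)
D [269. 106.] [214  70] [323 143] (628.0, -90.3, 83.0, 123.2, 8.4)
D [115.  91.] [68 50] [161 129] (630.5, 101.0, 83.7, 129.9, 11.1)
D [463.  14.] [408   0] [511  34] (815.2, -353.3, 56.2, 218.6, 23.6)
```

View pics/w4.png

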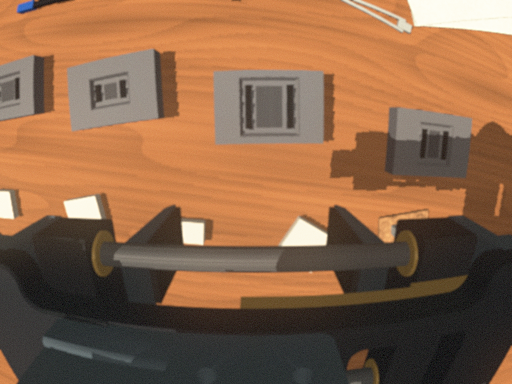

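Run:
```python
from h import *
sh(460.2,-163.6,60,-23.5)
```

```text
at [545.2 -84.6 190.8] [1.8e+02 1.0e-01 7.5e+00] shares [-0.1889  0.1345  0.2618] turn 0.688 t 2.77
```

arm_command([
  [0,-0.06,0.04,0.06,0.15],
  [0,-0.12,0.09,0.12,0.3],
  [0,-0.189,0.1345,0.18,0.45],
  [0,-0.189,0.1345,0.24,0.6],
  [0,-0.189,0.1345,0.262,0.688],
  [0,-0.189,0.1345,0.262,0.688],
  [0,-0.189,0.1345,0.262,0.688],
])

```text
time_s: 3.35
ee_pos: [459.6, -165.0, 59.9]
ee_rot: [180.0, 0.1, -23.6]
force: [1.4, -0.6, 0.5]
gripper_width: 91.2
```

Run:
```python
from h import *
sh(460.2,-163.6,7,-23.5)
st,im=shot("wrist","w5")
```

```text
at [ 459.6 -165.    59.9] [ 1.80e+02  1.00e-01 -2.36e+01] shares [ 0.0003 -0.0031  0.1058] turn -0.001 t 3.35
```

View pics/w5.png

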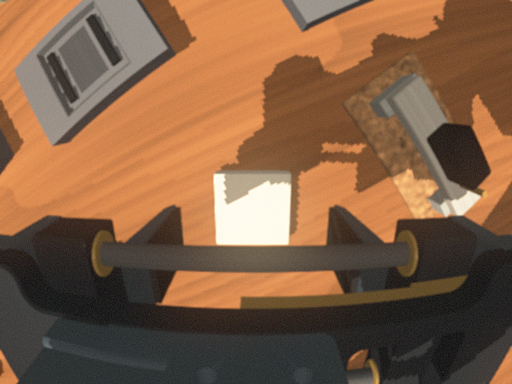

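arm_command([
  [0,0,-0.003,0.08,0],
  [0,0,-0.003,0.106,0],
  [0,0,-0.003,0.106,0],
  [0.5,0,-0.003,0.106,0],
  [0.5,0,-0.003,0.106,0],
  [0.5,0,-0.003,0.106,0],
  [0.5,0,-0.003,0.106,0],
], squeeze=15)

```text
time_s: 3.98
ee_pos: [462.8, -163.9, 9.3]
ee_rot: [180.0, -0.3, -23.5]
force: [-0.3, 0.2, 0.9]
gripper_width: 67.0
```

arm_command([
  [0.5,0,0,0,0],
  [0.5,0,0,0,0],
])

```text
time_s: 4.15
ee_pos: [463.6, -164.1, 10.3]
ee_rot: [180.0, -0.4, -23.5]
force: [-0.6, -0.5, 5.1]
gripper_width: 57.3
```

Run:
```python
from h import *
sh(460.2,-163.6,7,-23.5);print(env.state()["gripper_width"])
```

```text
at [ 463.6 -164.1   10.3] [180.   -0.4 -23.5] shares [-0.0067  0.0017  0.0066] turn 0.001 t 4.15
57.311059096264536
```

arm_command([
  [0.5,0,0,-0.04,0],
  [0.5,0,0,-0.08,0],
  [0.5,0,0,-0.08,0],
  [0.5,0,0,-0.08,0],
])

```text
time_s: 4.48
ee_pos: [464.0, -164.3, 51.2]
ee_rot: [180.0, -0.5, -23.5]
force: [-0.1, 0.2, -0.2]
gripper_width: 57.6
```

Run:
```python
from h import *
print(env.state())
st,im=shot("wrist","w6")
st,im=shot("side","s6");cv2.imwrite("pics/s6z.png",cv2.resize(im[200:380,180:340,::-1],None,fx=4,fy=3.3,interpolation=cv2.INTER_CUBIC))
```

```text
{'time_s': 4.4833, 'qpos': array([-2.08125014e+01,  2.04476225e+01,  1.13589363e+02, -4.81171577e-02,
        4.54328651e+01,  9.26801775e+01]), 'qvel': array([-0.06149066,  1.44835859,  1.80934166,  0.02499198, -0.08011409,
       -0.05607891]), 'effort': array([ 6.44906293e-03, -3.83006179e+01, -1.78185904e+01,  2.32197804e-02,
       -1.33409416e-01,  5.02201892e-04]), 'ee_pos': array([ 464.01579459, -164.2909951 ,   51.18208879]), 'ee_rot': array([179.99023583,  -0.53117667, -23.45902632]), 'force': array([-0.10057558,  0.23549842, -0.20288408]), 'torque': array([ 0.07857492,  0.02652804, -0.00744505]), 'gripper_width': 57.57309725991633}
```

View pics/s6z.png

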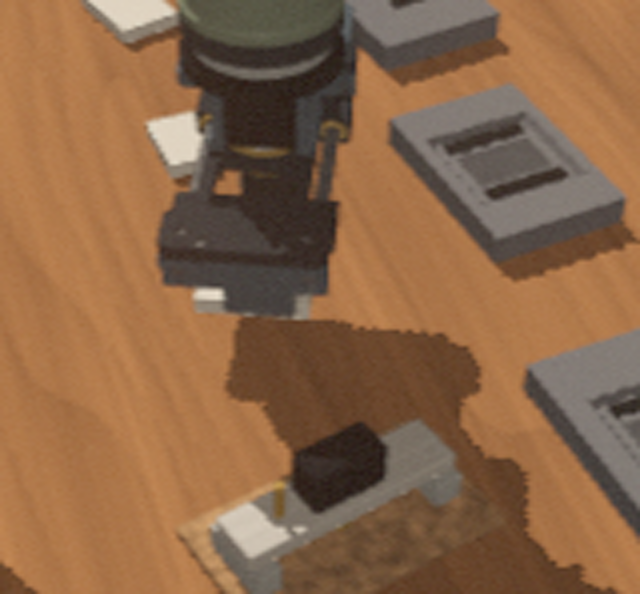

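View pics/w6.png

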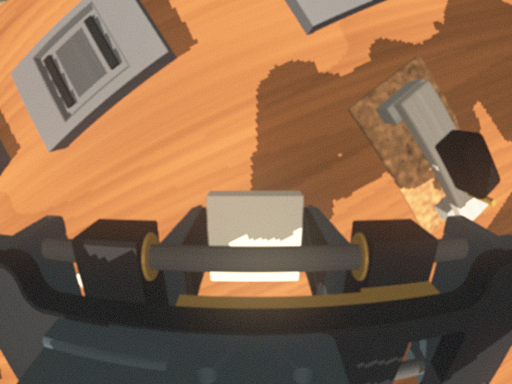

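arm_command([
  [0.5,0,0,0.04,0],
  [0.5,0,0,0.076,0],
  [0.5,0,0,0.078,0],
  [0.5,0,0,0.08,0],
  [0.5,0,0,0.08,0],
])

```text
time_s: 5.0
ee_pos: [462.2, -163.6, 9.1]
ee_rot: [180.0, -0.2, -23.5]
force: [-1.2, 0.1, -1.1]
gripper_width: 57.8
```

arm_command([
  [0.5,0,0,0.001,0],
  [0.5,0,0,0.002,0],
  [0.5,0,0,0.002,0],
])

```text
time_s: 5.25
ee_pos: [462.1, -163.6, 8.3]
ee_rot: [180.0, -0.2, -23.5]
force: [0.2, -0.2, -1.1]
gripper_width: 57.9
```

arm_command([
  [0.5,0,0,0.001,0],
  [0.5,0,0,0.002,0],
  [0.5,0,0,0.002,0],
])

```text
time_s: 5.5
ee_pos: [462.3, -163.7, 8.0]
ee_rot: [180.0, -0.2, -23.5]
force: [-0.8, 0.5, 3.9]
gripper_width: 58.1
```

arm_command([
  [0,0,0,0,0],
  [0,0,0,0,0],
  [0,0,0,0,0],
  [0,0,0,-0.06,0],
  [0.37,-0.1,0,-0.06,0],
  [0.37,-0.15,0,-0.06,0],
  [0.37,-0.15,0,-0.03,0],
  [0.37,-0.15,0,-0.01,0],
])

```text
time_s: 6.17
ee_pos: [391.5, -133.0, 12.6]
ee_rot: [180.0, -0.2, -23.4]
force: [-0.2, -0.6, 0.3]
gripper_width: 60.5
```

arm_command([
  [0.37,0,0,0,0],
  [0.37,0,0,0,0],
])

```text
time_s: 6.33
ee_pos: [390.9, -132.8, 12.4]
ee_rot: [180.0, -0.1, -23.4]
force: [0.2, -0.4, -1.2]
gripper_width: 57.3
```

arm_command([
  [0.37,0,0,0.005,0],
  [0.37,0,0,0.01,0],
  [0.37,0,0,0.01,0],
])

```text
time_s: 6.58
ee_pos: [391.1, -132.8, 7.3]
ee_rot: [180.0, -0.1, -23.4]
force: [-0.8, 0.7, 0.4]
gripper_width: 57.3
```

arm_command([
  [0.37,0,0,0.002,0],
  [0.37,0,0,0.004,0],
  [0.37,0,0,0.004,0],
])

```text
time_s: 6.83
ee_pos: [391.1, -132.9, 5.2]
ee_rot: [180.0, -0.1, -23.4]
force: [-0.2, 0.7, 1.7]
gripper_width: 57.8
```

arm_command([
  [0.37,0,0,0.002,0],
  [0.37,0,0,0.004,0],
  [0.37,0,0,0.004,0],
])

```text
time_s: 7.08
ee_pos: [391.0, -132.8, 3.0]
ee_rot: [180.0, -0.1, -23.5]
force: [-0.3, -0.4, 0.5]
gripper_width: 57.8
```

arm_command([
  [0,0,0,-0.08,0],
  [0,0,0,-0.16,0],
  [0,0,0,-0.24,0],
  [0,0,0,-0.24,0],
  [0,0,0,-0.24,0],
  [0,0,0,-0.24,0],
])

```text
time_s: 7.58
ee_pos: [390.2, -132.5, 122.6]
ee_rot: [180.0, -0.0, -23.4]
force: [-0.5, 0.2, -1.2]
gripper_width: 90.7
```

Run:
```python
from h import *
st,im=shot("wrist","w7");print(st["ee_pos"],st["ee_rot"])
for r in subc(im,st,14,150,255,95): print("W",r)
```

```text
[ 390.21978183 -132.46420802  122.64394932] [ 1.79963069e+02 -3.20084128e-02 -2.34477642e+01]
W ([27.0, 215.0], 'EDGE', (469.1, 146.0, 30.8, 57.2, 15.4))
W ([118.0, 177.0], '', (459.4, -7.8, 30.7, 47.1, 3.6))
W ([254.0, 111.0], '', (459.4, -162.6, 58.5, 58.6, -23.4))
W ([378.0, 27.0], '', (489.7, -308.5, 41.3, 55.5, 16.5))
```

View pics/w7.png

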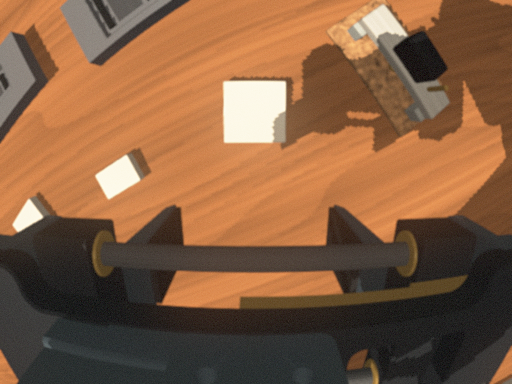

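Run:
```python
from h import *
sh(459.6,-162.7,8,-23.4)
```

```text
at [ 389.7 -132.3  121.9] [ 1.80e+02  1.00e-01 -2.34e+01] shares [0.1528 0.     0.2277] turn -0.001 t 7.63
```

arm_command([
  [0,0.07,0,0.06,0],
  [0,0.153,0,0.12,0],
  [0,0.153,0,0.19,0],
  [0,0.153,0,0.228,0],
  [0,0.153,0,0.228,0],
  [0,0.153,0,0.228,0],
])

```text
time_s: 8.13
ee_pos: [457.7, -162.0, 5.9]
ee_rot: [179.9, 0.5, -23.4]
force: [0.0, -0.4, 1.0]
gripper_width: 91.2
```

arm_command([
  [0.5,0,0,0,0],
  [0.5,0,0,0,0],
  [0.5,0,0,0,0],
  [0.5,0,0,0,0],
  [0.5,0,0,0,0],
  [0.5,0,0,0,0],
], squeeze=20)

```text
time_s: 8.63
ee_pos: [457.9, -162.1, 6.7]
ee_rot: [179.9, 0.4, -23.4]
force: [-1.1, 0.8, 4.5]
gripper_width: 57.8
```

arm_command([
  [0.5,0,0,-0.05,0],
  [0.5,0,0,-0.12,0],
  [0.5,0,0,-0.12,0],
  [0.5,0,0,-0.12,0],
  [0.5,0,0,-0.12,0],
])

```text
time_s: 9.05
ee_pos: [457.8, -162.0, 66.5]
ee_rot: [179.9, 0.4, -23.5]
force: [-0.8, -0.8, -0.3]
gripper_width: 57.9
```

Run:
```python
from h import *
st,im=shot("wrist","w8")
hsv=cv2.cvtColor(im,cv2.COLOR_RGB2HSV);m=((hsv[...,1]<100)&(hsv[...,2]>110)).astype(np.uint8)
mm=m[150:300,190:320];ys,xs=np.nonzero(mm);print(xs.min()+190,xs.max()+190,ys.min()+150,ys.max()+150)
# expected pixel for cover top centre 7mm above TCP
R=Ro.from_euler("xyz",st["ee_rot"],degrees=True).as_matrix()
for dx in(-29,0,29): print(proj_wrist(st["ee_pos"]+R@np.array([dx,0,-7.]),st))
sh(626.4,-90.5,68,8.4)
```

```text
204 308 184 277
[[254.37285371 279.7237154 ]]
[[254.32049749 238.42727264]]
[[254.26331179 191.38242062]]
at [ 457.4 -161.8   65.9] [179.9   0.5 -23.4] shares [ 0.2533 -0.2653 -0.0066] turn -0.708 t 9.1
```

View pics/w8.png

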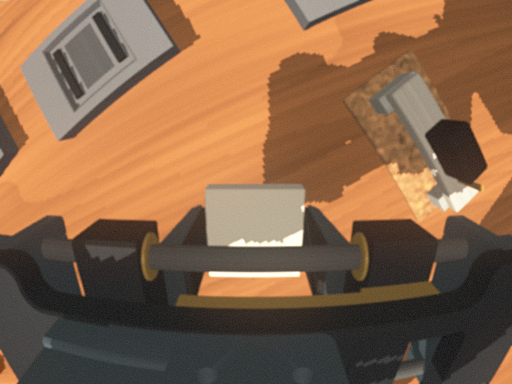

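arm_command([
  [0.5,0.06,-0.06,-0.007,-0.14],
  [0.5,0.12,-0.12,-0.007,-0.28],
  [0.5,0.18,-0.19,-0.007,-0.42],
  [0.5,0.252,-0.265,-0.007,-0.56],
  [0.5,0.252,-0.265,-0.007,-0.708],
  [0.5,0.252,-0.265,-0.007,-0.708],
  [0.5,0.252,-0.265,-0.007,-0.708],
  [0.5,0.252,-0.265,-0.007,-0.708],
])

```text
time_s: 9.77
ee_pos: [623.7, -90.5, 66.7]
ee_rot: [-179.7, 0.7, 8.3]
force: [-0.2, -0.7, -0.3]
gripper_width: 57.7
```

Run:
```python
from h import *
sh(626.0,-90.5,36,8.4)
st,im=shot("wrist","w9")
```

```text
at [623.7 -90.5  66.7] [-179.7    0.7    8.3] shares [0.0052 0.0008 0.0614] turn -0.002 t 9.77
```

View pics/w9.png

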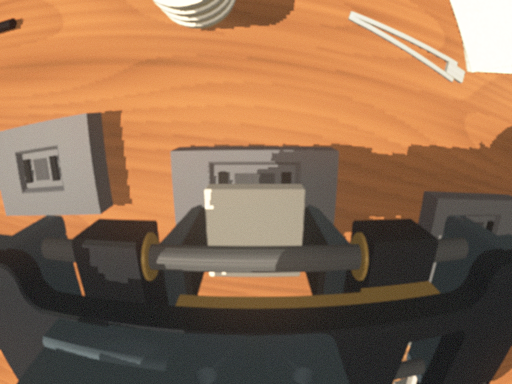

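arm_command([
  [0.5,0.005,0.001,0.03,0],
  [0.5,0.005,0.001,0.05,0],
  [0.5,0.005,0.001,0.06,0],
  [0.5,0.005,0.001,0.06,0],
  [0.5,0.005,0.001,0.06,0],
  [0.5,0.005,0.001,0.06,0],
])

```text
time_s: 10.32
ee_pos: [626.2, -91.1, 37.7]
ee_rot: [-179.8, 0.6, 8.3]
force: [-0.0, 0.0, 0.2]
gripper_width: 57.7
```

Run:
```python
from h import *
sh(626.0,-90.5,27,8.4); print(env.state()["force"])
```

```text
at [626.2 -91.1  37.7] [-179.8    0.6    8.3] shares [ 0.0001 -0.0011  0.0214] turn -0.003 t 10.32
[-0.03820219  0.02122435  0.17222195]
```

arm_command([
  [0.5,0,-0.001,0.008,0],
  [0.5,0,-0.001,0.016,0],
  [0.5,0,-0.001,0.02,0],
  [0.5,0,-0.001,0.02,0],
  [0.5,0,-0.001,0.02,0],
])

```text
time_s: 10.73
ee_pos: [626.6, -90.6, 28.0]
ee_rot: [-179.8, 0.5, 8.3]
force: [1.1, -0.6, 1.8]
gripper_width: 57.8
```

arm_command([
  [0.5,0,0,0.002,0],
  [0.5,0,0,0.004,0],
  [0.5,0,0,0.004,0],
  [0.5,0,0,0.004,0],
])

```text
time_s: 11.07
ee_pos: [626.6, -90.6, 26.8]
ee_rot: [-179.8, 0.5, 8.3]
force: [-0.8, 0.7, 5.8]
gripper_width: 57.5
```

arm_command([
  [0.5,0,0,0.003,0],
  [0.5,0,0,0.006,0],
  [0.5,0,0,0.006,0],
  [0.5,0,0,0.006,0],
])

```text
time_s: 11.4
ee_pos: [626.6, -90.6, 26.5]
ee_rot: [-179.8, 0.4, 8.3]
force: [-3.7, 1.2, 16.1]
gripper_width: 57.9
```

arm_command([
  [0.2,0,0,-0.003,0],
  [0.1,0,0,-0.003,0],
  [0.1,0,0,-0.003,0],
  [0,0,0,-0.03,0],
  [1,0,0,-0.08,0],
  [1,0,0,-0.08,0],
  [1,0,0,-0.08,0],
  [1,0,0,-0.08,0],
], squeeze=20)

```text
time_s: 12.07
ee_pos: [626.2, -90.5, 65.5]
ee_rot: [-179.8, 0.5, 8.3]
force: [0.2, -0.0, -0.2]
gripper_width: 60.8
```

Run:
```python
from h import *
sh(628,-90.3,45,8.4); print(env.state()["gripper_width"])
st,im=shot("wrist","w10")
```

```text
at [626.2 -90.5  65.5] [-179.8    0.5    8.3] shares [0.0039 0.0002 0.0409] turn -0.002 t 12.07
60.772522958894406
```

View pics/w10.png

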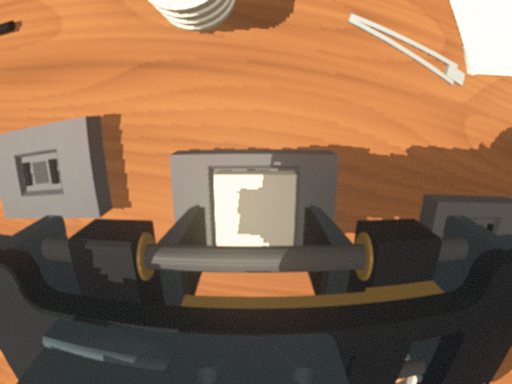

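arm_command([
  [1,0.004,0,0,0],
  [1,0.004,0,0,0],
  [1,0.004,0,0,0],
  [1,0.004,0,0.03,0],
  [1,0.004,0,0.05,0],
  [1,0.004,0,0.058,0],
  [1,0.004,0,0.058,0],
  [1,0.004,0,0.058,0],
])

```text
time_s: 12.78
ee_pos: [627.5, -90.1, 35.8]
ee_rot: [-179.8, 0.6, 8.3]
force: [0.7, -0.2, 0.4]
gripper_width: 3.0
```

arm_command([
  [1,0,0,0.002,0],
  [1,0,0,0.004,0],
  [1,0,0,0.006,0],
  [1,0,0,0.006,0],
  [1,0,0,0.006,0],
])

```text
time_s: 13.2
ee_pos: [627.6, -90.1, 34.4]
ee_rot: [-179.8, 0.6, 8.3]
force: [-3.1, 0.5, 8.6]
gripper_width: 0.8
```

arm_command([
  [1,0,0,0.004,0],
  [1,0,0,0.01,0],
  [1,0,0,0.01,0],
  [1,0,0,0.01,0],
])

```text
time_s: 13.53
ee_pos: [627.7, -90.1, 34.3]
ee_rot: [-179.8, 0.4, 8.3]
force: [-8.9, 0.6, 24.5]
gripper_width: 0.4
```

arm_command([
  [1,0,0,-0.03,0],
  [1,-0.07,0,-0.12,0],
  [0,-0.15,0,-0.18,0],
  [0,-0.15,0,-0.22,0],
  [0,-0.15,0,-0.22,0],
  [0,-0.15,0,-0.22,0],
  [0,-0.15,0,-0.22,0],
])

```text
time_s: 14.12
ee_pos: [554.3, -101.1, 144.8]
ee_rot: [-179.8, 0.4, 8.3]
force: [0.4, -0.1, -1.0]
gripper_width: 30.7
```

Run:
```python
from h import *
st,im=shot("wrist","w11");print(st["ee_pos"],st["ee_rot"])
dishes(im,st)
for r in subc(im,st,34,165,255,95): print("W34",r)
```

```text
[ 554.33904052 -101.06949654  144.79660374] [-179.81334425    0.43038266    8.29646158]
D [434. 154.] [389 114] [484 192] (620.2, -303.9, 83.4, 134.3, 6.9)
D [254. 111.] [191  69] [318 153] (628.2, -90.4, 82.6, 123.5, 8.4)
D [87. 93.] [37 47] [136 136] (631.1, 99.5, 83.4, 132.9, 11.1)
W34 ([255.0, 111.0], '', (628.0, -90.6, 58.8, 59.0, 8.2))
W34 ([468.0, 12.0], 'EDGE', (797.0, -324.8, 42.5, 166.6, 24.5))
W34 ([393.0, 11.0], 'EDGE', (758.7, -212.7, 19.4, 67.6, -7.9))
```

View pics/w11.png

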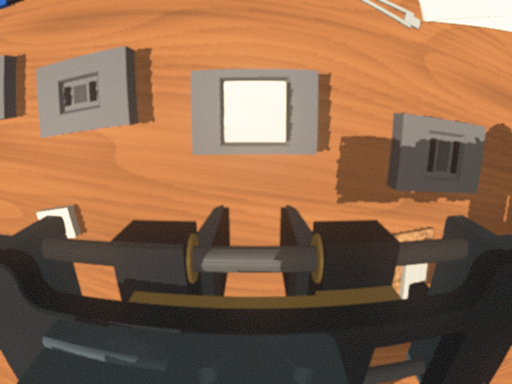

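Run:
```python
from h import *
sh(554,88,150,11)
```

```text
at [ 554.1 -101.   143.9] [-179.8    0.5    8.3] shares [ 0.0542 -0.374  -0.0113] turn -0.06 t 14.17
```

arm_command([
  [0,0.01,-0.08,-0.01,-0.03],
  [0,0.02,-0.16,-0.011,-0.06],
  [0,0.04,-0.24,-0.011,-0.06],
  [0,0.05,-0.32,-0.011,-0.06],
  [0,0.054,-0.374,-0.011,-0.06],
  [0,0.054,-0.374,-0.011,-0.06],
  [0,0.054,-0.374,-0.011,-0.06],
  [0,0.054,-0.374,-0.011,-0.06],
])

```text
time_s: 14.83
ee_pos: [553.7, 87.6, 148.5]
ee_rot: [-179.8, 0.7, 11.0]
force: [-0.1, -0.3, 0.4]
gripper_width: 88.4
```

Run:
```python
from h import *
st,im=shot("wrist","w12");print(st["ee_pos"],st["ee_rot"])
dishes(im,st)
for r in subc(im,st,14,165,255,95): print("W",r)
sh(552,282,150,8)
```

```text
[553.67339693  87.62975509 148.49435854] [-179.78223061    0.66283334   11.04050848]
D [415. 150.] [366 107] [467 189] (627.1, -84.7, 83.0, 132.2, 8.3)
D [252. 107.] [190  65] [315 149] (630.5, 104.6, 82.9, 123.4, 11.4)
D [91. 83.] [41 42] [140 121] (631.6, 289.9, 83.2, 132.4, 7.6)
W ([426.0, 149.0], '', (632.6, -99.4, 52.9, 71.2, 9.0))
W ([5.0, 146.0], 'EDGE', (540.8, 427.0, 30.5, 90.9, -89.1))
W ([399.0, 10.0], 'EDGE', (780.1, -42.0, 31.0, 96.6, 23.0))
at [553.7  87.1 148.8] [-179.8    0.6   11. ] shares [ 0.0707 -0.3833 -0.0017] turn 0.066 t 14.88
```

View pics/w12.png

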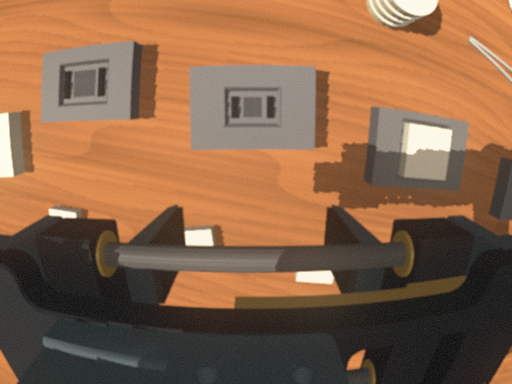

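Run:
```python
from h import *
sh(459.6,-7.7,50,3.7)
```

```text
at [553.7  87.1 148.8] [-179.8    0.6   11. ] shares [-0.2188  0.1511  0.1994] turn 0.162 t 14.88
```

arm_command([
  [0,-0.06,0.04,0.05,0.08],
  [0,-0.12,0.08,0.1,0.162],
  [0,-0.17,0.12,0.15,0.162],
  [0,-0.219,0.151,0.2,0.162],
  [0,-0.219,0.151,0.2,0.162],
  [0,-0.219,0.151,0.2,0.162],
  [0,-0.219,0.151,0.2,0.162],
  [0,-0.219,0.151,0.2,0.162],
])

```text
time_s: 15.55
ee_pos: [461.8, -7.9, 50.8]
ee_rot: [-179.9, 0.4, 3.6]
force: [0.6, -0.1, 1.0]
gripper_width: 91.0
```

Run:
```python
from h import *
sh(459.6,-7.7,7.5,3.7)
```

```text
at [461.8  -7.9  50.8] [-179.9    0.4    3.6] shares [-0.0037 -0.0006  0.0866] turn -0.001 t 15.55
```

arm_command([
  [0,-0.004,0,0.05,0],
  [0,-0.004,0,0.08,0],
  [0,-0.004,0,0.086,0],
  [0,-0.004,0,0.086,0],
  [0,-0.004,0,0.086,0],
  [0,-0.004,0,0.086,0],
])

```text
time_s: 16.05
ee_pos: [460.9, -7.8, 8.8]
ee_rot: [-179.9, 0.3, 3.7]
force: [0.6, -0.1, 0.6]
gripper_width: 91.2
```

arm_command([
  [0.7,0,0,0,0],
  [0.7,0,0,0,0],
  [0.7,0,0,0,0],
  [0.7,0,0,0,0],
  [0.7,0,0,0,0],
  [0.7,0,0,0,0],
  [0.7,0,0,0,0],
], squeeze=20)

```text
time_s: 16.63
ee_pos: [460.9, -7.8, 8.8]
ee_rot: [-179.9, 0.3, 3.7]
force: [-0.1, 0.8, 0.4]
gripper_width: 47.2
```

arm_command([
  [0.7,0,0,0,0],
  [0.7,0,0,0,0],
  [0.7,0,0,0,0],
  [0.7,0,0,-0.05,0],
  [0.7,0,0,-0.12,0],
  [0.7,0,0,-0.12,0],
  [0.7,0,0,-0.12,0],
  [0.7,0,0,-0.12,0],
])

```text
time_s: 17.3
ee_pos: [460.7, -7.9, 68.5]
ee_rot: [-179.9, 0.3, 3.7]
force: [-0.2, -0.1, -1.3]
gripper_width: 45.6
```

Run:
```python
from h import *
st,im=shot("wrist","w13")
sh(631.7,104.9,68,11.4)
```

```text
at [460.2  -7.9  68. ] [-179.9    0.4    3.7] shares [ 0.3566 -0.2032 -0.0021] turn -0.172 t 17.35
```

View pics/w13.png

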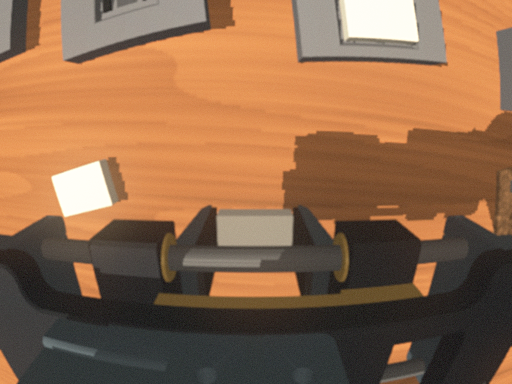

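arm_command([
  [0.7,0.07,-0.04,-0.002,-0.08],
  [0.7,0.14,-0.08,-0.002,-0.172],
  [0.7,0.21,-0.12,-0.002,-0.172],
  [0.7,0.28,-0.16,-0.002,-0.172],
  [0.7,0.354,-0.203,-0.002,-0.172],
  [0.7,0.354,-0.203,-0.002,-0.172],
  [0.7,0.354,-0.203,-0.002,-0.172],
  [0.7,0.354,-0.203,-0.002,-0.172],
])

```text
time_s: 18.02
ee_pos: [628.6, 104.4, 65.9]
ee_rot: [-179.8, 0.7, 11.4]
force: [0.8, -0.9, -0.7]
gripper_width: 45.7
```

Run:
```python
from h import *
sh(630.4,104.7,39,11.4)
st,im=shot("wrist","w14")
```

```text
at [628.6 104.4  65.9] [-179.8    0.7   11.4] shares [0.0042 0.0003 0.0537] turn 0.001 t 18.02
```

View pics/w14.png

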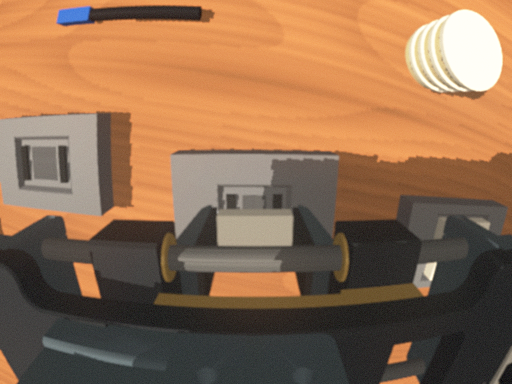

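arm_command([
  [0.7,0.004,0,0.03,0],
  [0.7,0.004,0,0.05,0],
  [0.7,0.004,0,0.053,0],
  [0.7,0.004,0,0.053,0],
  [0.7,0.004,0,0.053,0],
  [0.7,0.004,0,0.053,0],
])

```text
time_s: 18.57
ee_pos: [630.4, 104.3, 40.7]
ee_rot: [-179.8, 0.6, 11.4]
force: [-0.2, -0.3, -0.4]
gripper_width: 45.5
```

arm_command([
  [0.7,0,0,0.008,0],
  [0.7,0,0,0.014,0],
  [0.7,0,0,0.02,0],
  [0.7,0,0,0.02,0],
  [0.7,0,0,0.02,0],
])

```text
time_s: 18.98
ee_pos: [630.2, 104.4, 30.5]
ee_rot: [-179.8, 0.6, 11.4]
force: [-0.5, 0.1, -1.0]
gripper_width: 45.7
```

arm_command([
  [0.7,0,0,0.003,0],
  [0.7,0,0,0.006,0],
  [0.7,0,0,0.006,0],
  [0.7,0,0,0.006,0],
])

```text
time_s: 19.32
ee_pos: [630.3, 104.4, 28.8]
ee_rot: [-179.8, 0.5, 11.4]
force: [-1.5, -1.2, 8.1]
gripper_width: 45.8
```

arm_command([
  [0.7,0,0,0.003,0],
  [0.7,0,0,0.005,0],
  [0.7,0,0,0.005,0],
  [0.7,0,0,0.005,0],
])

```text
time_s: 19.65
ee_pos: [630.3, 104.4, 28.8]
ee_rot: [-179.8, 0.5, 11.4]
force: [-3.9, -1.1, 13.7]
gripper_width: 45.8
```

arm_command([
  [0.4,0,0,-0.003,0],
  [0.3,0,0,-0.003,0],
  [0.3,0,0,-0.003,0],
  [0.2,0,0,-0.03,0],
  [1,0,0,-0.05,0],
  [1,0,0,-0.05,0],
  [1,0,0,-0.05,0],
  [1,0,0,-0.05,0],
])

```text
time_s: 20.32
ee_pos: [630.3, 104.3, 53.4]
ee_rot: [-179.8, 0.5, 11.4]
force: [0.2, 0.2, -0.3]
gripper_width: 46.5
```

arm_command([
  [1,0,0,0,0],
  [1,0,0,0,0],
  [1,0,0,0,0],
  [1,0,0,0.02,0],
  [1,0,0,0.03,0],
  [1,0,0,0.036,0],
  [1,0,0,0.036,0],
  [1,0,0,0.036,0],
])

```text
time_s: 20.98
ee_pos: [629.9, 104.3, 34.8]
ee_rot: [-179.8, 0.6, 11.4]
force: [-1.1, 0.5, 0.1]
gripper_width: 0.3
```

arm_command([
  [1,0,0,0.004,0],
  [1,0,0,0.01,0],
  [1,0,0,0.012,0],
  [1,0,0,0.012,0],
  [1,0,0,0.012,0],
])

```text
time_s: 21.4
ee_pos: [630.2, 104.4, 34.2]
ee_rot: [-179.8, 0.4, 11.4]
force: [-8.7, -1.6, 28.5]
gripper_width: 0.4
```

arm_command([
  [1,0,0,-0.03,0],
  [1,-0.07,0,-0.12,0],
  [0,-0.15,0,-0.18,0],
  [0,-0.15,0,-0.22,0],
  [0,-0.15,0,-0.22,0],
  [0,-0.15,0,-0.22,0],
  [0,-0.15,0,-0.22,0],
])

```text
time_s: 21.98
ee_pos: [557.4, 89.4, 144.5]
ee_rot: [-179.8, 0.4, 11.4]
force: [0.0, 0.5, -0.5]
gripper_width: 31.1
```

Run:
```python
from h import *
st,im=shot("wrist","w15");print(st["ee_pos"],st["ee_rot"])
dishes(im,st)
for r in subc(im,st,34,165,255,95): print("W34",r)
sh(555,284,150,8)
```

```text
[557.39719027  89.42959647 144.47505237] [-179.83947184    0.40187299   11.38969166]
D [417. 155.] [367 113] [469 195] (627.1, -84.4, 83.0, 132.3, 8.4)
D [254. 112.] [191  69] [317 154] (630.1, 104.4, 83.1, 123.4, 11.0)
D [91. 86.] [40 44] [140 124] (631.8, 289.8, 83.2, 132.6, 7.8)
W34 ([428.0, 155.0], '', (628.4, -86.3, 57.4, 67.0, 8.0))
W34 ([5.0, 148.0], 'EDGE', (547.3, 403.9, 25.9, 83.7, -88.7))
W34 ([254.0, 112.0], '', (628.9, 103.9, 31.3, 46.8, 11.3))
W34 ([61.0, 111.0], '', (607.5, 308.0, 40.0, 76.1, 6.0))
W34 ([403.0, 13.0], 'EDGE', (773.1, -32.7, 33.1, 93.3, 23.7))
at [557.2  89.4 143.6] [-179.8    0.5   11.4] shares [ 0.0724 -0.3825 -0.0123] turn 0.075 t 22.03
```

View pics/w15.png

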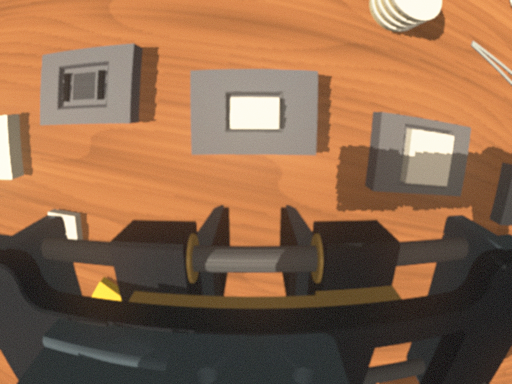

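arm_command([
  [0,0.01,-0.08,-0.01,0.04],
  [0,0.03,-0.16,-0.012,0.075],
  [0,0.05,-0.24,-0.012,0.075],
  [0,0.06,-0.32,-0.012,0.075],
  [0,0.072,-0.382,-0.012,0.075],
  [0,0.072,-0.382,-0.012,0.075],
  [0,0.072,-0.382,-0.012,0.075],
  [0,0.072,-0.382,-0.012,0.075],
])

```text
time_s: 22.7
ee_pos: [554.5, 283.2, 148.0]
ee_rot: [-180.0, 0.7, 8.0]
force: [-0.4, -0.8, -0.9]
gripper_width: 88.1
```

Run:
```python
from h import *
st,im=shot("wrist","w16");print(st["ee_pos"],st["ee_rot"])
dishes(im,st)
for r in subc(im,st,14,165,255,95): print("W",r)
sh(395,225,150,10)
```

```text
[554.45344762 283.15540978 148.00161592] [-179.95900168    0.68823577    8.04446871]
D [ 97. 176.] [ 44 136] [147 213] (538.1, 464.5, 84.8, 133.9, 9.7)
D [414. 140.] [367 102] [465 179] (628.9, 110.0, 82.8, 131.4, 11.0)
D [253. 108.] [191  66] [316 150] (631.2, 294.7, 82.9, 123.4, 7.4)
W ([94.0, 177.0], '', (533.5, 475.4, 89.2, 131.0, 9.7))
W ([424.0, 136.0], '', (634.5, 95.8, 20.5, 55.9, 12.1))
W ([502.0, 48.0], 'EDGE', (790.0, -9.2, 48.6, 69.6, -87.8))
at [554.6 282.6 148.5] [-179.9    0.7    8. ] shares [-0.3322  0.0698  0.0007] turn -0.045 t 22.75
```

View pics/w16.png

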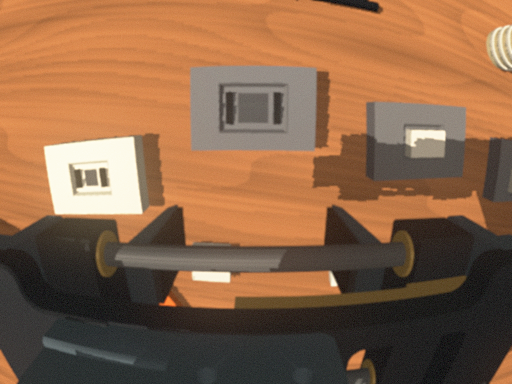

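arm_command([
  [0,-0.08,0.02,0,-0.045],
  [0,-0.16,0.04,0,-0.045],
  [0,-0.24,0.06,0,-0.045],
  [0,-0.332,0.07,0,-0.045],
  [0,-0.332,0.07,0,-0.045],
  [0,-0.332,0.07,0,-0.045],
  [0,-0.332,0.07,0,-0.045],
  [0,-0.332,0.07,0,-0.045],
])

```text
time_s: 23.42
ee_pos: [396.9, 225.0, 150.7]
ee_rot: [-179.9, 0.5, 9.9]
force: [-0.2, -0.1, -0.7]
gripper_width: 91.0
```

Run:
```python
from h import *
st,im=shot("wrist","w17");print(st["ee_pos"],st["ee_rot"])
for r in subc(im,st,14,165,255,95): print("W",r)
```

```text
[396.94356446 224.9927323  150.74177462] [-179.88880512    0.53195791    9.92656383]
W ([334.0, 132.0], '', (463.5, 149.0, 40.6, 60.3, 16.4))
W ([174.0, 120.0], '', (448.4, 319.6, 46.2, 46.3, -83.4))
W ([403.0, 5.0], 'EDGE', (627.6, 95.0, 16.7, 58.1, 21.9))
W ([69.0, 36.0], 'EDGE', (538.5, 477.1, 88.5, 130.3, 9.7))
```

View pics/w17.png

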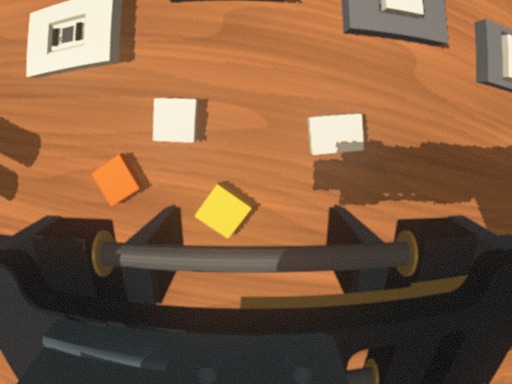

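Run:
```python
from h import *
sh(463,148.2,50,16.3)
```

```text
at [396.9 225.1 150.5] [-179.9    0.6    9.9] shares [0.1056 0.1747 0.1997] turn -0.141 t 23.47
```

arm_command([
  [0,0.03,0.05,0.05,-0.141],
  [0,0.06,0.1,0.1,-0.141],
  [0,0.106,0.175,0.15,-0.141],
  [0,0.106,0.175,0.2,-0.141],
  [0,0.106,0.175,0.2,-0.141],
  [0,0.106,0.175,0.2,-0.141],
  [0,0.106,0.175,0.2,-0.141],
  [0,0.106,0.175,0.2,-0.141],
])

```text
time_s: 24.13
ee_pos: [464.2, 149.1, 51.1]
ee_rot: [-179.8, 0.4, 16.3]
force: [0.1, 0.2, -0.0]
gripper_width: 91.4
```

Run:
```python
from h import *
sh(463,148.2,7.5,16.3)
st,im=shot("wrist","w18")
```

```text
at [464.2 149.1  51.1] [-179.8    0.4   16.3] shares [-0.0021  0.0012  0.0872] turn 0.001 t 24.13
```

View pics/w18.png

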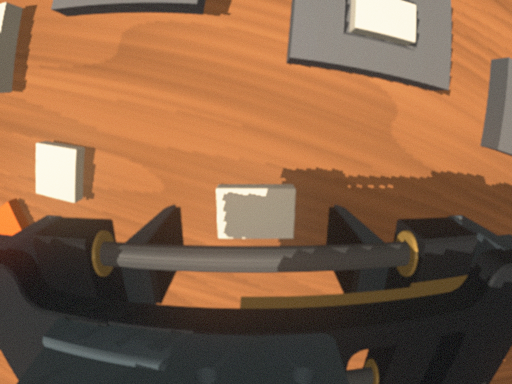

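arm_command([
  [0,-0.003,0.001,0.05,0],
  [0,-0.003,0.001,0.08,0],
  [0,-0.003,0.001,0.088,0],
  [0,-0.003,0.001,0.088,0],
  [0,-0.003,0.001,0.088,0],
  [0,-0.003,0.001,0.088,0],
])

```text
time_s: 24.68
ee_pos: [463.4, 148.7, 8.5]
ee_rot: [-179.8, 0.2, 16.4]
force: [-0.5, 0.8, 0.2]
gripper_width: 90.9
```

arm_command([
  [0.5,0,0,0,0],
  [0.5,0,0,0,0],
  [0.5,0,0,0,0],
  [0.5,0,0,0,0],
  [0.5,0,0,0,0],
  [0.5,0,0,0,0],
  [0.5,0,0,0,0],
  [0.5,0,0,0,0],
])

```text
time_s: 25.35
ee_pos: [463.4, 148.7, 8.6]
ee_rot: [-179.8, 0.2, 16.4]
force: [-0.5, -0.7, 2.0]
gripper_width: 57.9
```

arm_command([
  [0.5,0,0,-0.05,0],
  [0.5,0,0,-0.12,0],
  [0.5,0,0,-0.12,0],
  [0.5,0,0,-0.12,0],
  [0.5,0,0,-0.12,0],
])

```text
time_s: 25.77
ee_pos: [463.2, 148.5, 68.2]
ee_rot: [-179.8, 0.3, 16.4]
force: [0.1, -0.4, -0.9]
gripper_width: 58.0
```

Run:
```python
from h import *
st,im=shot("wrist","w19")
sh(631.2,294.7,68,7.4)
```

```text
at [462.8 148.4  67.7] [-179.8    0.4   16.4] shares [ 0.4057 -0.1858 -0.0026] turn 0.199 t 25.82
```

View pics/w19.png

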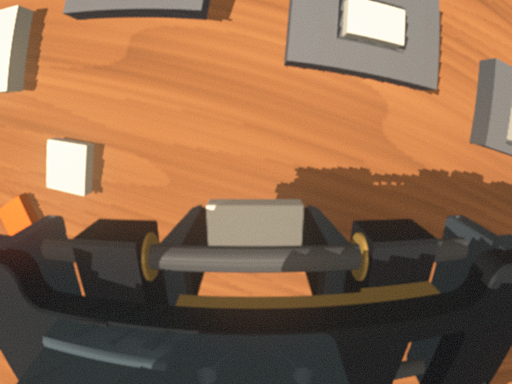

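arm_command([
  [0.5,0.08,-0.04,-0.003,0.1],
  [0.5,0.15,-0.07,-0.003,0.199],
  [0.5,0.22,-0.1,-0.003,0.199],
  [0.5,0.29,-0.14,-0.003,0.199],
  [0.5,0.36,-0.17,-0.003,0.199],
  [0.5,0.403,-0.186,-0.003,0.199],
  [0.5,0.403,-0.186,-0.003,0.199],
  [0.5,0.403,-0.186,-0.003,0.199],
])

```text
time_s: 26.48
ee_pos: [629.2, 294.5, 65.5]
ee_rot: [-180.0, 0.6, 7.5]
force: [-0.1, 0.4, 0.4]
gripper_width: 57.5
```

Run:
```python
from h import *
sh(629.7,294.5,39,7.4)
st,im=shot("wrist","w20")
```

```text
at [629.2 294.5  65.5] [-180.     0.6    7.5] shares [0.0016 0.0001 0.0529] turn 0.001 t 26.48
```

View pics/w20.png

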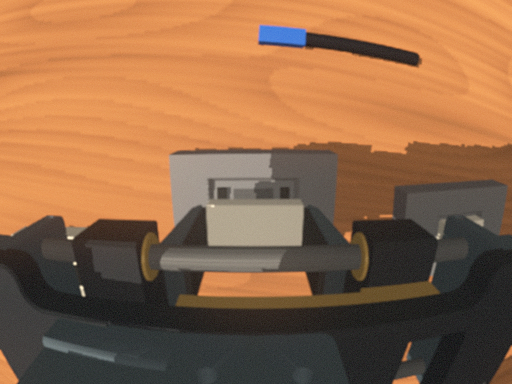

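arm_command([
  [0.5,0.001,0,0.03,0],
  [0.5,0.001,0,0.05,0],
  [0.5,0.001,0,0.055,0],
  [0.5,0.001,0,0.055,0],
  [0.5,0.001,0,0.055,0],
  [0.5,0.001,0,0.055,0],
])

```text
time_s: 27.03
ee_pos: [628.8, 293.7, 39.2]
ee_rot: [-180.0, 0.6, 7.4]
force: [-0.7, -0.4, -0.9]
gripper_width: 57.8
```

arm_command([
  [0.5,0,0,0.006,0],
  [0.5,0,0,0.012,0],
  [0.5,0,0,0.018,0],
  [0.5,0,0,0.018,0],
  [0.5,0,0,0.018,0],
])

```text
time_s: 27.45
ee_pos: [629.1, 293.8, 30.4]
ee_rot: [-179.9, 0.5, 7.4]
force: [1.0, 0.5, 0.8]
gripper_width: 57.7
```

arm_command([
  [0.5,0,0,0.003,0],
  [0.5,0,0,0.006,0],
  [0.5,0,0,0.006,0],
  [0.5,0,0,0.006,0],
])

```text
time_s: 27.78
ee_pos: [629.5, 294.0, 28.9]
ee_rot: [-179.9, 0.4, 7.4]
force: [-1.0, -0.6, 6.3]
gripper_width: 57.9
```

arm_command([
  [0.5,0,0,0.004,0],
  [0.5,0,0,0.008,0],
  [0.5,0,0,0.008,0],
  [0.5,0,0,0.008,0],
])

```text
time_s: 28.12
ee_pos: [629.6, 294.1, 28.5]
ee_rot: [-179.9, 0.3, 7.4]
force: [-4.9, -2.2, 17.5]
gripper_width: 57.8
```

arm_command([
  [0.3,0,0,-0.003,0],
  [0.2,0,0,-0.003,0],
  [0.1,0,0,-0.003,0],
  [0.1,0,0,-0.03,0],
  [1,0,0,-0.05,0],
  [1,0,0,-0.05,0],
  [1,0,0,-0.05,0],
  [1,0,0,-0.05,0],
])

```text
time_s: 28.78
ee_pos: [629.5, 294.0, 53.0]
ee_rot: [-179.9, 0.4, 7.4]
force: [-0.2, 0.8, 0.1]
gripper_width: 57.9
```

arm_command([
  [1,0,0,0,0],
  [1,0,0,0,0],
  [1,0,0,0,0],
  [1,0,0,0,0],
  [1,0,0,0.02,0],
  [1,0,0,0.034,0],
  [1,0,0,0.034,0],
  [1,0,0,0.034,0],
])

```text
time_s: 29.45
ee_pos: [628.9, 293.8, 35.0]
ee_rot: [-179.9, 0.5, 7.4]
force: [-0.0, -0.4, 0.7]
gripper_width: 5.2
```

arm_command([
  [1,0,0,0.004,0],
  [1,0,0,0.01,0],
  [1,0,0,0.012,0],
  [1,0,0,0.012,0],
  [1,0,0,0.012,0],
])

```text
time_s: 29.87
ee_pos: [629.4, 294.1, 34.3]
ee_rot: [-179.9, 0.3, 7.5]
force: [-6.5, -2.9, 24.6]
gripper_width: 0.5
```

arm_command([
  [1,0,0,-0.03,0],
  [1,-0.07,0,-0.12,0],
  [0,-0.15,0,-0.18,0],
  [0,-0.15,0,-0.22,0],
  [0,-0.15,0,-0.22,0],
  [0,-0.15,0,-0.22,0],
  [0,-0.15,0,-0.22,0],
])

```text
time_s: 30.45
ee_pos: [555.3, 284.1, 144.1]
ee_rot: [-179.9, 0.3, 7.5]
force: [0.8, -0.1, -0.3]
gripper_width: 31.2
```

Run:
```python
from h import *
st,im=shot("wrist","w21");print(st["ee_pos"],st["ee_rot"])
dishes(im,st)
for r in subc(im,st,34,165,255,95): print("W34",r)
sh(448.0,319.6,50,6.6)
```

```text
[555.33366709 284.08897367 144.13909703] [-179.89729547    0.33121939    7.46001214]
D [ 97. 178.] [ 44 139] [148 214] (539.8, 464.5, 81.5, 134.2, 9.5)
D [416. 141.] [368 103] [467 181] (628.9, 110.2, 82.9, 131.6, 11.2)
D [253. 110.] [190  67] [316 152] (630.9, 295.0, 83.1, 123.4, 7.7)
W34 ([94.0, 180.0], '', (539.7, 463.3, 82.9, 121.7, 9.7))
W34 ([254.0, 110.0], '', (629.8, 293.9, 40.8, 58.1, 7.4))
W34 ([503.0, 44.0], 'EDGE', (779.6, 11.9, 43.0, 61.6, -89.0))
at [555.2 283.9 143.2] [-179.9    0.4    7.4] shares [-0.202  -0.0983  0.1881] turn 0.019 t 30.5
```

View pics/w21.png

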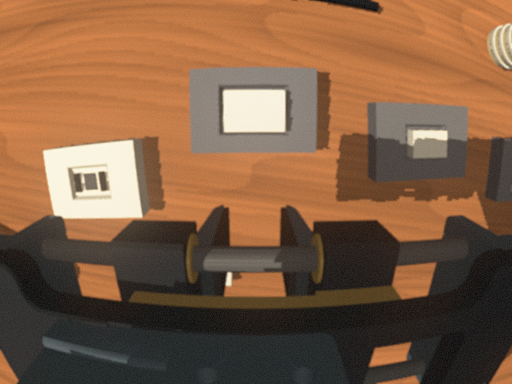

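arm_command([
  [0,-0.05,-0.02,0.03,0.019],
  [0,-0.1,-0.05,0.06,0.019],
  [0,-0.15,-0.075,0.09,0.019],
  [0,-0.202,-0.098,0.12,0.019],
  [0,-0.202,-0.098,0.12,0.019],
  [0,-0.202,-0.098,0.12,0.019],
  [0,-0.202,-0.098,0.12,0.019],
])

```text
time_s: 31.08
ee_pos: [449.1, 319.5, 83.2]
ee_rot: [-180.0, 0.4, 6.6]
force: [0.1, -0.1, 0.3]
gripper_width: 81.3
```

Run:
```python
from h import *
sh(448,319.6,50,6.6)
st,im=shot("wrist","w22")
for r in subc(im,st,14,150,255,95): print("W",r)
```

```text
at [449.1 319.5  83.2] [-180.     0.4    6.6] shares [-0.0017 -0.0004  0.0665] turn -0.0 t 31.08
W ([250.0, 202.0], 'EDGE', (449.9, 320.9, 44.0, 45.7, 6.6))
W ([494.0, 48.0], 'EDGE', (635.7, 93.2, 33.6, 59.9, 12.8))
W ([99.0, 85.0], '', (536.8, 475.2, 88.8, 131.1, 9.7))
W ([315.0, 4.0], 'EDGE', (619.7, 288.7, 9.6, 64.1, 11.6))
```

View pics/w22.png

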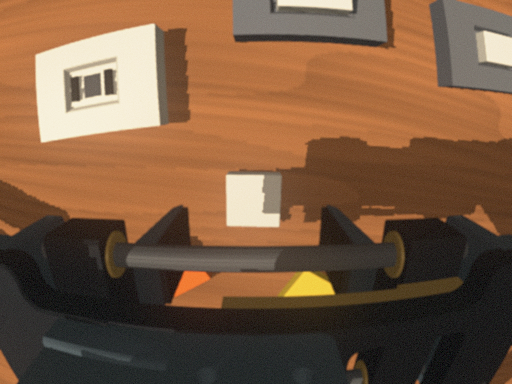

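arm_command([
  [0,-0.001,-0.002,0.05,0],
  [0,-0.001,-0.002,0.1,0],
  [0,-0.001,-0.002,0.13,0],
  [0,-0.001,-0.002,0.145,0],
  [0,-0.001,-0.002,0.152,0],
  [0,-0.001,-0.002,0.152,0],
  [0,-0.001,-0.002,0.152,0],
  [0,-0.001,-0.002,0.152,0],
])

```text
time_s: 31.8
ee_pos: [449.6, 321.1, 8.8]
ee_rot: [-179.9, 0.3, 6.5]
force: [-0.1, 0.7, 0.1]
gripper_width: 90.8
```

arm_command([
  [0.7,0,0,0,0],
  [0.7,0,0,0,0],
  [0.7,0,0,0,0],
  [0.7,0,0,0,0],
  [0.7,0,0,0,0],
  [0.7,0,0,0,0],
  [0.7,0,0,0,0],
  [0.7,0,0,0,0],
])

```text
time_s: 32.47
ee_pos: [449.6, 321.1, 8.8]
ee_rot: [-179.9, 0.3, 6.5]
force: [-0.8, -0.3, 0.4]
gripper_width: 45.6
```

arm_command([
  [0.7,0,0,0,0],
  [0.7,0,0,0,0],
  [0.7,0,0,-0.05,0],
  [0.7,0,0,-0.12,0],
  [0.7,0,0,-0.18,0],
  [0.7,0,0,-0.18,0],
  [0.7,0,0,-0.18,0],
  [0.7,0,0,-0.18,0],
])

```text
time_s: 33.13
ee_pos: [449.4, 320.4, 98.1]
ee_rot: [-179.9, 0.3, 6.5]
force: [-0.6, 0.1, -1.0]
gripper_width: 45.7
```

Run:
```python
from h import *
st,im=shot("wrist","w23")
sh(480,0,105,6.6)
```

```text
at [449.  320.2  97.5] [-179.9    0.4    6.5] shares [-0.0116  0.6433 -0.0155] turn -0.001 t 33.18
```

View pics/w23.png

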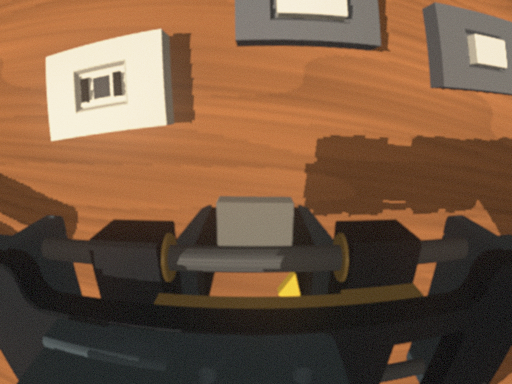

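Run:
```python
from h import *
sh(545,-313,150,6.6)
```

```text
at [449.  320.2  97.5] [-179.9    0.4    6.5] shares [ 0.0455  1.2799 -0.1065] turn -0.001 t 33.18
```

arm_command([
  [0.7,0.003,0.08,-0.05,0],
  [0.7,0.006,0.16,-0.1,0],
  [0.7,0.009,0.24,-0.107,0],
  [0.7,0.012,0.32,-0.107,0],
  [0.7,0.015,0.4,-0.107,0],
  [0.7,0.018,0.48,-0.107,0],
  [0.7,0.021,0.56,-0.107,0],
  [0.7,0.024,0.64,-0.107,0],
])

```text
time_s: 33.85
ee_pos: [496.7, 1.8, 149.0]
ee_rot: [-179.9, 0.6, 6.6]
force: [0.9, 0.5, -0.2]
gripper_width: 45.7
```

Run:
```python
from h import *
sh(545,-313,150,6.6)
```

```text
at [496.7   1.8 149. ] [-179.9    0.6    6.6] shares [ 0.0242  0.6366 -0.0032] turn -0.001 t 33.85
```

arm_command([
  [0.7,0.003,0.08,-0.003,0],
  [0.7,0.006,0.16,-0.003,0],
  [0.7,0.009,0.24,-0.003,0],
  [0.7,0.012,0.32,-0.003,0],
  [0.7,0.015,0.4,-0.003,0],
  [0.7,0.018,0.48,-0.003,0],
  [0.7,0.021,0.56,-0.003,0],
  [0.7,0.024,0.636,-0.003,0],
])

```text
time_s: 34.52
ee_pos: [544.0, -314.6, 147.6]
ee_rot: [-179.8, 0.8, 6.5]
force: [0.4, 0.8, -0.4]
gripper_width: 45.7
```

arm_command([
  [0.7,0,0,0,0],
  [0.7,0,0,0,0],
  [0.7,0,0,0,0],
])

```text
time_s: 34.77
ee_pos: [542.9, -313.7, 145.6]
ee_rot: [-179.6, 1.0, 6.5]
force: [0.8, 0.0, -0.5]
gripper_width: 45.6
```

Run:
```python
from h import *
st,im=shot("wrist","w24");print(st["ee_pos"],st["ee_rot"])
dishes(im,st)
```

```text
[ 542.88745331 -313.70534266  145.56759381] [-179.60230744    0.96014211    6.48893257]
D [261. 107.] [198  64] [324 149] (621.0, -310.9, 83.0, 123.2, 6.5)
D [74. 89.] [26 44] [120 131] (628.9, -96.3, 83.3, 134.2, 8.3)
```

View pics/w24.png

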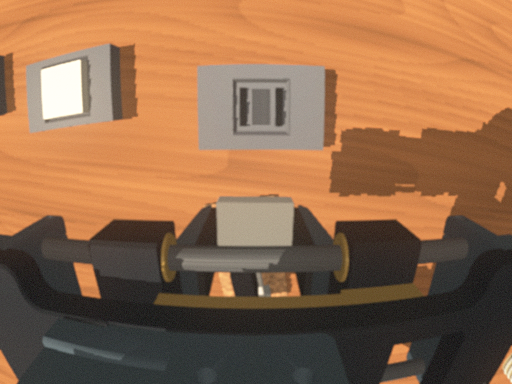

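Run:
```python
from h import *
sh(620,-311,68,6.5)
```

```text
at [ 543.2 -313.2  146.2] [-179.6    0.9    6.6] shares [0.1556 0.0142 0.1538] turn 0.001 t 34.82
```

arm_command([
  [0.7,0.05,0.005,0.05,0],
  [0.7,0.1,0.014,0.1,0],
  [0.7,0.156,0.014,0.154,0],
  [0.7,0.156,0.014,0.154,0],
  [0.7,0.156,0.014,0.154,0],
  [0.7,0.156,0.014,0.154,0],
])

```text
time_s: 35.32
ee_pos: [619.9, -309.6, 68.4]
ee_rot: [-179.6, 1.0, 6.7]
force: [-0.1, -0.0, 0.3]
gripper_width: 45.9
```

Run:
```python
from h import *
sh(620,-311,39,6.5)
```

```text
at [ 619.9 -309.6   68.4] [-179.6    1.     6.7] shares [0.0008 0.0033 0.0588] turn 0.003 t 35.32
```

arm_command([
  [0.7,0.001,0.003,0.03,0],
  [0.7,0.001,0.003,0.05,0],
  [0.7,0.001,0.003,0.058,0],
  [0.7,0.001,0.003,0.058,0],
  [0.7,0.001,0.003,0.058,0],
  [0.7,0.001,0.003,0.058,0],
])

```text
time_s: 35.82
ee_pos: [620.4, -311.2, 40.4]
ee_rot: [-179.7, 0.9, 6.6]
force: [-0.6, -0.2, 0.5]
gripper_width: 45.8
```

Run:
```python
from h import *
sh(620,-311,30,6.5)
st,im=shot("wrist","w25")
```

```text
at [ 620.4 -311.2   40.4] [-179.7    0.9    6.6] shares [-0.0003 -0.0003  0.0209] turn 0.003 t 35.82
```

View pics/w25.png

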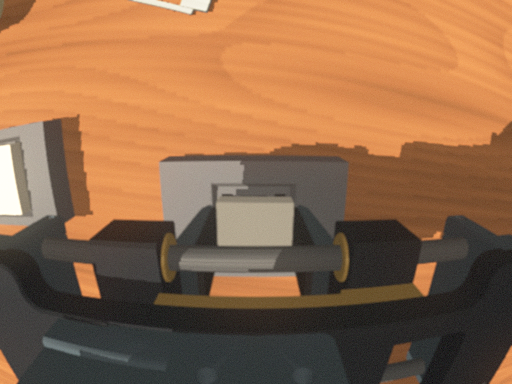

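arm_command([
  [0.7,0,0,0.006,0],
  [0.7,0,0,0.012,0],
  [0.7,0,0,0.02,0],
  [0.7,0,0,0.02,0],
  [0.7,0,0,0.02,0],
])

```text
time_s: 36.28
ee_pos: [620.5, -311.3, 30.3]
ee_rot: [-179.7, 0.9, 6.6]
force: [0.4, 0.0, 0.9]
gripper_width: 45.9
```

arm_command([
  [0.7,0,0,0.003,0],
  [0.7,0,0,0.006,0],
  [0.7,0,0,0.006,0],
  [0.7,0,0,0.006,0],
])

```text
time_s: 36.62
ee_pos: [620.7, -311.4, 29.0]
ee_rot: [-179.7, 0.8, 6.6]
force: [-1.9, 1.7, 9.1]
gripper_width: 45.5
```

arm_command([
  [0.7,0,0,0.003,0],
  [0.7,0,0,0.006,0],
  [0.7,0,0,0.006,0],
  [0.7,0,0,0.006,0],
])

```text
time_s: 36.95
ee_pos: [620.7, -311.4, 28.9]
ee_rot: [-179.8, 0.8, 6.7]
force: [-3.6, 1.9, 14.3]
gripper_width: 45.5
```

Home by feel; now release and press from above with closed fingers.

arm_command([
  [0.4,0,0,-0.003,0],
  [0.3,0,0,-0.003,0],
  [0.3,0,0,-0.003,0],
  [0.2,0,0,-0.03,0],
  [1,0,0,-0.05,0],
  [1,0,0,-0.05,0],
  [1,0,0,-0.05,0],
  [1,0,0,-0.05,0],
])

```text
time_s: 37.62
ee_pos: [620.8, -311.3, 53.4]
ee_rot: [-179.7, 0.8, 6.7]
force: [-0.1, 0.8, -0.2]
gripper_width: 46.5
```

arm_command([
  [1,0,0,0,0],
  [1,0,0,0,0],
  [1,0,0,0,0],
  [1,0,0,0.01,0],
  [1,0,0,0.02,0],
  [1,0,0,0.035,0],
  [1,0,0,0.035,0],
  [1,0,0,0.035,0],
])

```text
time_s: 38.28
ee_pos: [620.2, -311.1, 35.0]
ee_rot: [-179.7, 0.8, 6.7]
force: [-0.0, 0.5, 0.1]
gripper_width: 0.2
```

arm_command([
  [1,0,0,0.004,0],
  [1,0,0,0.01,0],
  [1,0,0,0.012,0],
  [1,0,0,0.012,0],
  [1,0,0,0.012,0],
])

```text
time_s: 38.7
ee_pos: [620.4, -311.2, 34.3]
ee_rot: [-179.8, 0.7, 6.7]
force: [-5.9, 3.3, 24.4]
gripper_width: 0.5
```

arm_command([
  [1,0,0,-0.03,0],
  [1,-0.07,0,-0.12,0],
  [0,-0.15,0,-0.18,0],
  [0,-0.15,0,-0.22,0],
  [0,-0.15,0,-0.22,0],
  [0,-0.15,0,-0.22,0],
  [0,-0.15,0,-0.22,0],
])

```text
time_s: 39.28
ee_pos: [547.2, -319.9, 144.9]
ee_rot: [-179.8, 0.7, 6.6]
force: [-0.7, 0.7, -0.7]
gripper_width: 30.7
```

Run:
```python
from h import *
st,im=shot("wrist","w26");print(st["ee_pos"],st["ee_rot"])
dishes(im,st)
for r in subc(im,st,34,165,255,95): print("W34",r)
sh(370,-255,210,90)
st,im=shot("top","t26")
cv2.imwrite("pics/z26.png",cv2.resize(im[150:270,100:430,::-1],None,fx=2.4,fy=2.4,interpolation=cv2.INTER_CUBIC))
```

```text
[ 547.22911769 -319.91296523  144.85738579] [-179.76777238    0.71827338    6.64238433]
D [254. 111.] [191  68] [317 153] (620.9, -310.9, 83.1, 123.3, 6.6)
D [69. 93.] [22 49] [115 135] (629.0, -96.5, 83.3, 134.5, 8.3)
W34 ([255.0, 112.0], '', (619.6, -311.2, 46.9, 47.3, -83.4))
W34 ([223.0, 127.0], '', (601.1, -283.9, 59.7, 111.8, -35.9))
W34 ([66.0, 92.0], '', (627.8, -97.1, 81.0, 118.6, 8.3))
at [ 547.1 -319.6  143.9] [-179.7    0.8    6.7] shares [-0.3387 -0.1701 -0.1266] turn -1.852 t 39.33
```

View pics/w26.png

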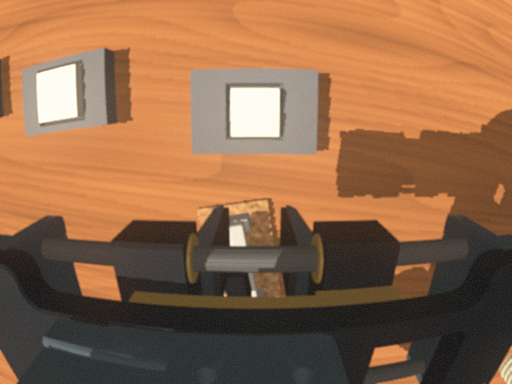

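View pics/z26.png

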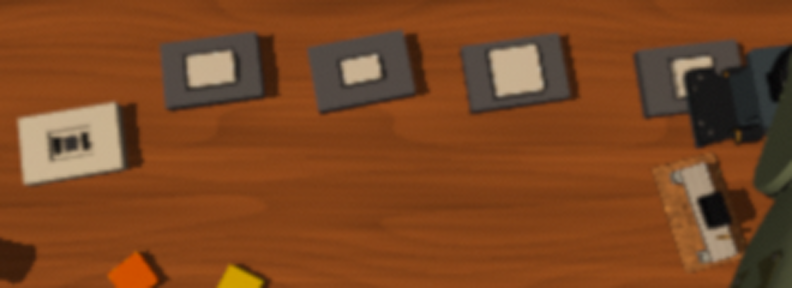

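Run:
```python
from h import *
sh(374,-330,165,16)
```

```text
at [ 547.1 -319.5  143.4] [-179.7    0.8    6.7] shares [-0.3469 -0.0196 -0.0379] turn -0.207 t 39.38
```

arm_command([
  [0,-0.08,0,-0.038,-0.1],
  [0,-0.16,-0.01,-0.038,-0.207],
  [0,-0.24,-0.02,-0.038,-0.207],
  [0,-0.32,-0.02,-0.038,-0.207],
  [0,-0.347,-0.02,-0.038,-0.207],
  [0,-0.347,-0.02,-0.038,-0.207],
  [0,-0.347,-0.02,-0.038,-0.207],
  [0,-0.347,-0.02,-0.038,-0.207],
])

```text
time_s: 40.05
ee_pos: [375.4, -330.0, 164.5]
ee_rot: [-179.5, 0.7, 16.0]
force: [0.7, -0.4, -0.3]
gripper_width: 90.3
```

Run:
```python
from h import *
st,im=shot("wrist","w27");print(st["ee_pos"],st["ee_rot"])
hsv=cv2.cvtColor(im,cv2.COLOR_RGB2HSV);V=hsv[...,2];S=hsv[...,1];H=hsv[...,0]
m=((V<60)).astype(np.uint8);m[215:]=0
for c in contours(m,150):
    c=c.reshape(-1,2);print("K",c.mean(0).round(),rect(plane(*rays_wrist(c,st),78)))
for p in [(250,110),(250,60),(230,90),(215,120),(285,120)]: print(p,hsv[p[1],p[0]])
```

```text
[ 375.42660092 -330.04090184  164.54755855] [-179.54073668    0.74483754   16.02280694]
K [315.   6.] (554.3, -334.5, 4.8, 58.1, 6.5)
(250, 110) [13 72 89]
(250, 60) [ 21  24 247]
(230, 90) [ 16 134 239]
(215, 120) [ 13 158 221]
(285, 120) [ 13 121 120]
```

View pics/w27.png

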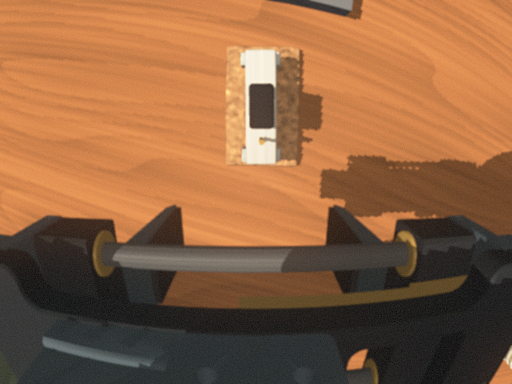

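Run:
```python
from h import *
st=env.state()
im=cv2.imread("pics/w27.png")[:,:,::-1]
hsv=cv2.cvtColor(np.ascontiguousarray(im),cv2.COLOR_RGB2HSV);H,S,V=cv2.split(hsv)
def sel(m,z,n):
    k=np.zeros_like(V);k[42:172,222:304]=m[42:172,222:304]
    k=cv2.morphologyEx(k.astype(np.uint8),cv2.MORPH_OPEN,np.ones((3,3)))
    for c in contours(k,100):
        c=c.reshape(-1,2);print(n,c.mean(0).round(),c.min(0),c.max(0),rect(plane(*rays_wrist(c,st),z)))
sel((V<100)&(S<110),78,"block")
sel((S<60)&(V>150),44,"beam")
print([tuple(hsv[140,x]) for x in range(216,312,6)])
```

```text
block [261. 106.] [250  84] [273 127] (452.5, -314.1, 19.6, 37.0, -73.7)
beam [257. 105.] [241  50] [278 163] (452.0, -312.8, 35.4, 111.4, -73.9)
[(np.uint8(13), np.uint8(159), np.uint8(220)), (np.uint8(13), np.uint8(163), np.uint8(210)), (np.uint8(14), np.uint8(136), np.uint8(230)), (np.uint8(15), np.uint8(129), np.uint8(236)), (np.uint8(15), np.uint8(143), np.uint8(216)), (np.uint8(20), np.uint8(39), np.uint8(248)), (np.uint8(19), np.uint8(28), np.uint8(245)), (np.uint8(21), np.uint8(46), np.uint8(238)), (np.uint8(17), np.uint8(101), np.uint8(177)), (np.uint8(18), np.uint8(46), np.uint8(167)), (np.uint8(13), np.uint8(96), np.uint8(138)), (np.uint8(14), np.uint8(123), np.uint8(133)), (np.uint8(13), np.uint8(127), np.uint8(144)), (np.uint8(13), np.uint8(131), np.uint8(142)), (np.uint8(14), np.uint8(156), np.uint8(124)), (np.uint8(13), np.uint8(149), np.uint8(132))]
```

Run:
```python
from h import *
st=env.state()
print(plane(*rays_wrist([(227.5,46.5),(299,47.5),(298.5,165),(227,165)],st),8).round(1))
sh(452.3,-313.8,105,16.2)
```

```text
[[ 507.4 -261.2]
 [ 528.2 -335.7]
 [ 402.5 -372.8]
 [ 380.2 -296.1]]
at [ 375.6 -330.   164.6] [-179.5    0.8   16.1] shares [0.158  0.0123 0.1169] turn -0.003 t 40.1
```

arm_command([
  [0,0.06,0.01,0.04,0],
  [0,0.11,0.012,0.08,0],
  [0,0.158,0.012,0.117,0],
  [0,0.158,0.012,0.117,0],
  [0,0.158,0.012,0.117,0],
  [0,0.158,0.012,0.117,0],
])

```text
time_s: 40.6
ee_pos: [452.9, -313.5, 104.7]
ee_rot: [-179.5, 0.8, 16.1]
force: [-0.2, 0.4, 0.4]
gripper_width: 91.4
```

Run:
```python
from h import *
sh(452.3,-313.8,48,16.2)
st,im=shot("wrist","w28")
```

```text
at [ 452.9 -313.5  104.7] [-179.5    0.8   16.1] shares [0.0002 0.0012 0.1135] turn -0.001 t 40.6
```

View pics/w28.png

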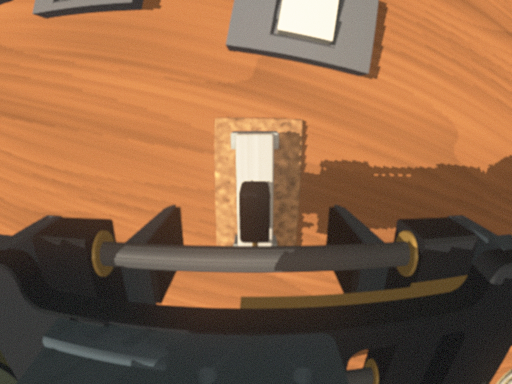

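Aligned with the grip block at (256,210). Descend to 48 and grip.

arm_command([
  [0,0,0.001,0.05,0],
  [0,0,0.001,0.09,0],
  [0,0,0.001,0.113,0],
  [0,0,0.001,0.113,0],
  [0,0,0.001,0.113,0],
  [0,0,0.001,0.113,0],
  [0,0,0.001,0.113,0],
])

```text
time_s: 41.23
ee_pos: [452.7, -314.9, 50.4]
ee_rot: [-179.7, 0.6, 16.1]
force: [-0.2, 0.1, 0.4]
gripper_width: 91.2
```

arm_command([
  [0.95,0,0,0,0],
  [0.95,0,0,0,0],
  [0.95,0,0,0,0],
  [0.95,0,0,0,0],
  [0.95,0,0,0,0],
  [0.95,0,0,0,0],
  [0.95,0,0,0,0],
  [0.95,0,0,0,0],
], squeeze=20)

```text
time_s: 41.9
ee_pos: [452.6, -314.9, 50.3]
ee_rot: [-179.7, 0.6, 16.1]
force: [0.9, -0.4, -0.6]
gripper_width: 40.7
```

arm_command([
  [0.95,0,0,0,0],
  [0.95,0,0,0,0],
  [0.95,0,0,0,0],
])

```text
time_s: 42.15
ee_pos: [452.5, -314.6, 50.2]
ee_rot: [-179.7, 0.7, 16.1]
force: [-0.7, 0.6, -3.0]
gripper_width: 22.3
```

arm_command([
  [0.95,0,0,-0.04,0],
  [0.95,0,0,-0.1,0],
  [0.95,0.02,0,-0.14,-0.14],
  [0.95,0.04,0,-0.14,-0.28],
  [0.95,0.06,0,-0.14,-0.42],
  [0.95,0.08,0,-0.14,-0.56],
  [0.95,0.1,0,-0.14,-0.7],
  [0.95,0.1,0,-0.14,-0.84],
])

```text
time_s: 42.82
ee_pos: [502.8, -300.3, 118.9]
ee_rot: [-179.3, 0.3, 54.2]
force: [-0.1, -0.2, -1.7]
gripper_width: 22.0
```

Run:
```python
from h import *
print(env.state()["gripper_width"],env.state()["force"]);sh(627,-89.6,115,98.4)
```

```text
22.028360942156723 [-0.07006046 -0.24757929 -1.74292091]
at [ 502.8 -300.3  118.9] [-179.3    0.3   54.2] shares [ 0.4872 -0.0448  0.0062] turn -0.982 t 42.82
```

arm_command([
  [0.95,0.06,-0.005,0,-0.13],
  [0.95,0.13,-0.01,0,-0.27],
  [0.95,0.2,-0.02,0,-0.41],
  [0.95,0.27,-0.03,0,-0.55],
  [0.95,0.34,-0.035,0,-0.7],
  [0.95,0.41,-0.04,0,-0.84],
  [0.95,0.487,-0.045,0.006,-0.982],
  [0.95,0.487,-0.045,0.006,-0.982],
])

```text
time_s: 43.48
ee_pos: [629.8, -83.4, 113.8]
ee_rot: [-179.5, -0.5, 98.9]
force: [-0.1, -0.2, -3.5]
gripper_width: 21.9
```

Run:
```python
from h import *
sh(627,-89.6,85,98.4)
```

```text
at [629.8 -83.4 113.8] [-179.5   -0.5   98.9] shares [-0.0118 -0.0069  0.0577] turn 0.01 t 43.48
```

arm_command([
  [0.95,-0.012,-0.007,0.02,0.01],
  [0.95,-0.012,-0.007,0.04,0.01],
  [0.95,-0.012,-0.007,0.055,0.01],
  [0.95,-0.012,-0.007,0.055,0.01],
  [0.95,-0.012,-0.007,0.055,0.01],
  [0.95,-0.012,-0.007,0.055,0.01],
])

```text
time_s: 43.98
ee_pos: [626.8, -90.7, 86.4]
ee_rot: [-179.5, -0.5, 98.3]
force: [-0.1, -0.6, -2.9]
gripper_width: 21.9
```

Run:
```python
from h import *
sh(627,-89.6,72,98.4)
st,im=shot("wrist","w29")
st,im=shot("side","s29")
cv2.imwrite("pics/s29z.png",cv2.resize(im[170:310,220:400,::-1],None,fx=4,fy=4,interpolation=cv2.INTER_CUBIC))
```

```text
at [626.8 -90.7  86.4] [-179.5   -0.5   98.3] shares [0.0018 0.0009 0.0288] turn -0.002 t 43.98
```

View pics/w29.png

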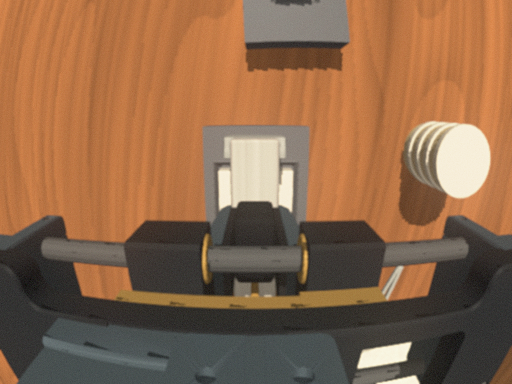

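View pics/s29z.png

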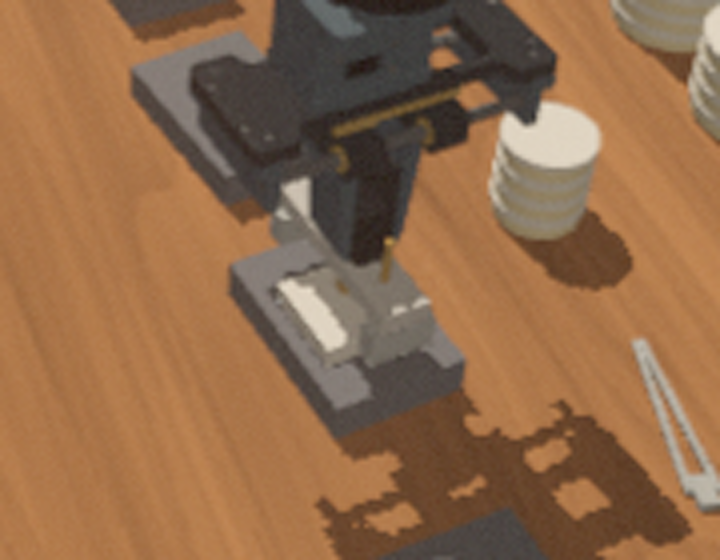

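arm_command([
  [0.95,0.001,0.001,0.015,0],
  [0.95,0.001,0.001,0.028,0],
  [0.95,0.001,0.001,0.034,0],
  [0.95,0.001,0.001,0.036,0],
  [0.95,0.001,0.001,0.036,0],
  [0.95,0.001,0.001,0.036,0],
])

```text
time_s: 44.58
ee_pos: [627.2, -89.7, 68.9]
ee_rot: [-179.5, -0.5, 98.4]
force: [-0.9, 0.2, -2.4]
gripper_width: 21.9
```

arm_command([
  [0.95,0,0,0.002,0],
  [0.95,0,0,0.004,0],
  [0.95,0,0,0.005,0],
  [0.95,0,0,0.005,0],
])

```text
time_s: 44.92
ee_pos: [627.2, -89.4, 67.8]
ee_rot: [-179.5, -0.5, 98.3]
force: [-2.0, 1.3, 5.3]
gripper_width: 22.0
```

arm_command([
  [0.6,0,0,-0.001,0],
  [0.6,0,0,-0.001,0],
  [0.6,0,0,-0.001,0],
  [0.6,0,0,-0.001,0],
  [0.6,0,0,-0.001,0],
  [0.6,0,0,-0.001,0],
])

```text
time_s: 45.42
ee_pos: [627.2, -89.4, 68.1]
ee_rot: [-179.5, -0.5, 98.3]
force: [-0.1, 0.1, -0.1]
gripper_width: 36.3
```

Run:
```python
from h import *
print(env.state()["force"])
st,im=shot("wrist","w30")
st,im=shot("side","s30")
cv2.imwrite("pics/s30z.png",cv2.resize(im[170:310,220:400,::-1],None,fx=4,fy=4,interpolation=cv2.INTER_CUBIC))
```

```text
[-0.07043315  0.11414637 -0.09069789]
```

View pics/w30.png

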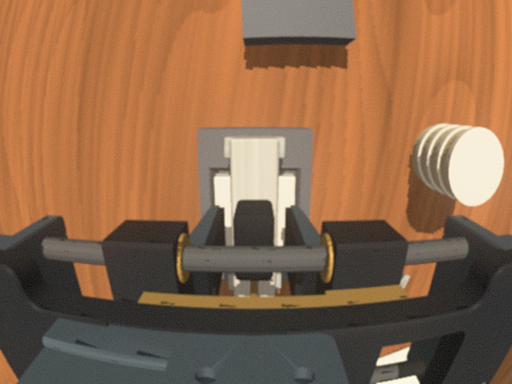

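View pics/s30z.png

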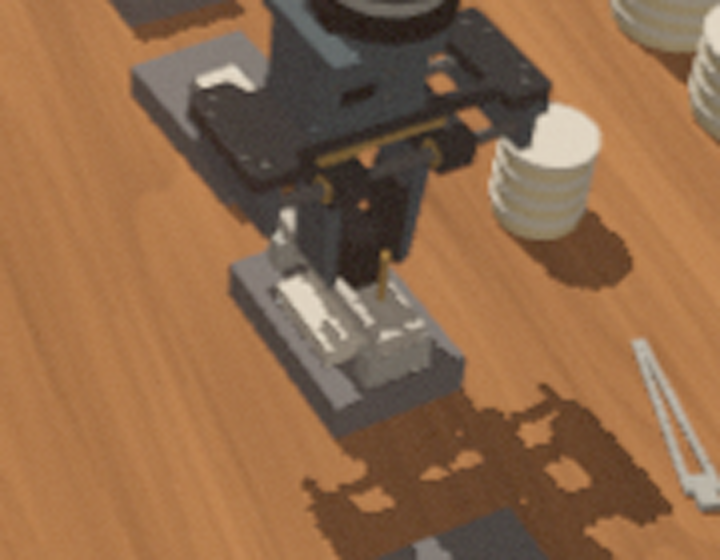

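Run:
```python
from h import *
st=env.state()
a=plane(*rays_wrist([(255,127.5)],st),25);b=plane(*rays_wrist([(255,137),(231,150),(279,150)],st),61);c=plane(*rays_wrist([(198.5,150),(312.5,150)],st),25)
u=np.array([np.cos(np.radians(98.4)),np.sin(np.radians(98.4))]);v=np.array([u[1],-u[0]])
print(a@u,b@u,"lat",b[1:]@v,c@v,a,b)
```

```text
[-118.67328025] [-123.13191374 -130.8850466  -130.90670539] lat [594.18121949 622.96320801] [567.12290927 650.17312312] [[619.16579779 -28.52972269]] [[620.05140757 -32.90593012]
 [606.9271252  -42.68116335]
 [635.40351412 -38.49802973]]
```

arm_command([
  [0.6,0,0,0,0],
  [0.6,0,0,0,0],
  [0.6,0,0,0,0],
  [0.95,0,0,0,0],
  [0.95,0,0,0,0],
  [0.95,0,0,0,0],
  [0.95,0,0,0,0],
  [0.95,0,0,0,0],
])

```text
time_s: 46.18
ee_pos: [627.2, -89.4, 68.2]
ee_rot: [-179.5, -0.5, 98.3]
force: [0.6, -0.6, -0.6]
gripper_width: 21.9
```

arm_command([
  [0.95,0,0,0,0],
  [0.95,0,0,0,0],
  [0.95,0,0,-0.04,0],
  [0.95,0,0,-0.09,0],
  [0.95,0,0,-0.09,0],
  [0.95,0,0,-0.09,0],
])

```text
time_s: 46.68
ee_pos: [628.3, -89.8, 113.9]
ee_rot: [-179.6, -0.4, 98.3]
force: [0.8, -0.0, -1.8]
gripper_width: 21.8
```

Run:
```python
from h import *
sh(630,296,113,97.5)
```

```text
at [628.3 -89.8 113.9] [-179.6   -0.4   98.3] shares [0.7629 0.1155 0.0067] turn 0.019 t 46.68
```

arm_command([
  [0.95,0.08,0.012,0,0],
  [0.95,0.16,0.024,0,0],
  [0.95,0.24,0.036,0,0.01],
  [0.95,0.32,0.048,0,0.019],
  [0.95,0.4,0.06,0,0.019],
  [0.95,0.48,0.072,0,0.019],
  [0.95,0.56,0.085,0,0.019],
  [0.95,0.62,0.094,0,0.019],
])

```text
time_s: 47.35
ee_pos: [628.2, 226.8, 113.5]
ee_rot: [-179.4, -0.4, 97.6]
force: [0.3, 0.0, -2.4]
gripper_width: 21.5
```

Run:
```python
from h import *
sh(630,296,90,97.5)
```

```text
at [628.2 226.8 113.5] [-179.4   -0.4   97.6] shares [0.1363 0.0222 0.0479] turn 0.001 t 47.35
```

arm_command([
  [0.95,0.07,0.01,0,0],
  [0.95,0.136,0.022,0.01,0],
  [0.95,0.136,0.022,0.03,0],
  [0.95,0.136,0.022,0.047,0],
  [0.95,0.136,0.022,0.047,0],
  [0.95,0.136,0.022,0.047,0],
  [0.95,0.136,0.022,0.047,0],
])

```text
time_s: 47.93
ee_pos: [630.0, 294.4, 90.2]
ee_rot: [-179.4, -0.4, 97.5]
force: [-0.4, -0.7, -2.9]
gripper_width: 22.1
```

Run:
```python
from h import *
sh(630,296,69,97.5)
st,im=shot("wrist","w31")
```

```text
at [630.  294.4  90.2] [-179.4   -0.4   97.5] shares [0.0029 0.0008 0.0423] turn -0.001 t 47.93
```

View pics/w31.png

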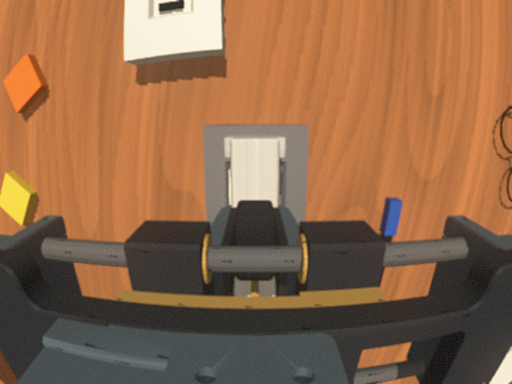

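arm_command([
  [0.95,0.003,0.001,0.02,0],
  [0.95,0.003,0.001,0.034,0],
  [0.95,0.003,0.001,0.041,0],
  [0.95,0.003,0.001,0.042,0],
  [0.95,0.003,0.001,0.042,0],
  [0.95,0.003,0.001,0.042,0],
])

```text
time_s: 48.48
ee_pos: [630.2, 296.1, 69.8]
ee_rot: [-179.4, -0.4, 97.5]
force: [-0.4, -0.3, -1.7]
gripper_width: 22.3
```

arm_command([
  [0.95,0,0,0.002,0],
  [0.95,0,0,0.004,0],
  [0.95,0,0,0.004,0],
  [0.95,0,0,0.004,0],
])

```text
time_s: 48.82
ee_pos: [630.3, 296.2, 68.2]
ee_rot: [-179.5, -0.4, 97.5]
force: [-1.0, -0.8, 0.1]
gripper_width: 21.7
```

arm_command([
  [0.95,0,0,0.002,0],
  [0.95,0,0,0.003,0],
  [0.95,0,0,0.003,0],
  [0.95,0,0,0.003,0],
])

```text
time_s: 49.15
ee_pos: [630.3, 296.2, 68.2]
ee_rot: [-179.5, -0.4, 97.5]
force: [-3.2, -1.0, 6.0]
gripper_width: 21.7
```

arm_command([
  [0.6,0,0,-0.001,0],
  [0.6,0,0,-0.001,0],
  [0.6,0,0,-0.001,0],
  [0.6,0,0,-0.001,0],
  [0.6,0,0,-0.001,0],
  [0.6,0,0,-0.001,0],
])

```text
time_s: 49.65
ee_pos: [630.3, 296.2, 68.4]
ee_rot: [-179.5, -0.4, 97.5]
force: [-0.3, 0.3, 0.2]
gripper_width: 36.6
```

```bash
cat >> h.py <<'E'
def gcheck(im,yaw):
    pass
E
python3 - <<'E'
from h import *
print(env.state()["force"])
st,im=shot("wrist","w32")
st,im=shot("side","s32")
cv2.imwrite("pics/s32z.png",cv2.resize(im[110:230,180:340,::-1],None,fx=4,fy=4,interpolation=cv2.INTER_CUBIC))
E
```

```text
[-0.29280982  0.2690171   0.18098745]
```

View pics/w32.png

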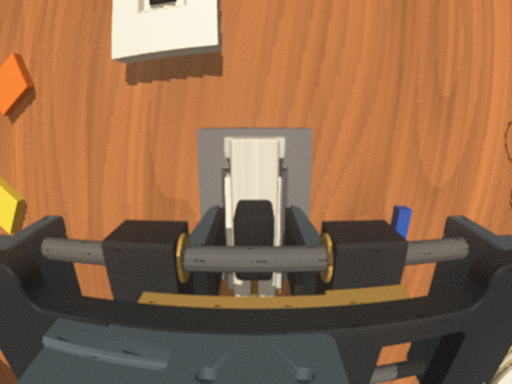

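View pics/s32z.png

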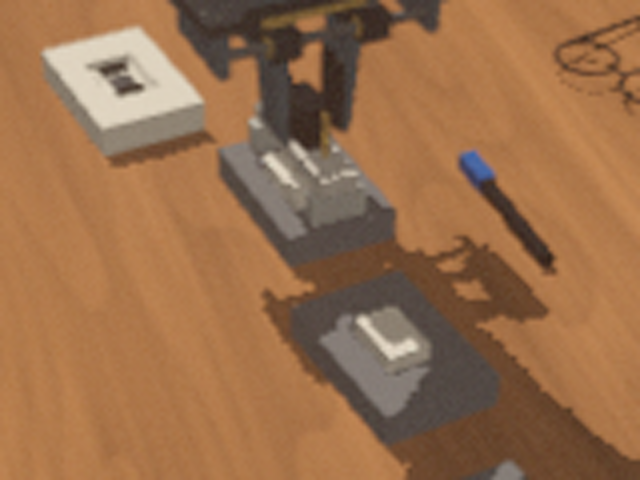

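arm_command([
  [0.6,0,0,0,0],
  [0.6,0,0,0,0],
  [0.6,0,0,0,0],
  [0.95,0,0,0,0],
  [0.95,0,0,0,0],
  [0.95,0,0,0,0],
  [0.95,0,0,0,0],
  [0.95,0,0,0,0],
])

```text
time_s: 50.42
ee_pos: [630.3, 296.2, 68.5]
ee_rot: [-179.5, -0.4, 97.5]
force: [-0.6, 0.4, 0.3]
gripper_width: 22.0
```

arm_command([
  [0.95,0,0,0,0],
  [0.95,0,0,0,0],
  [0.95,0,0,-0.04,0],
  [0.95,0,0,-0.1,0],
  [0.95,0,0,-0.1,0],
  [0.95,0,0,-0.1,0],
])

```text
time_s: 50.92
ee_pos: [631.7, 296.3, 119.8]
ee_rot: [-179.7, -0.5, 97.5]
force: [0.8, -0.5, -3.1]
gripper_width: 21.6
```

Run:
```python
from h import *
sh(622,-6,118,97)
```

```text
at [631.7 296.3 119.8] [-179.7   -0.5   97.5] shares [-0.5969 -0.0979 -0.001 ] turn 0.011 t 50.92
```

arm_command([
  [0.95,-0.075,-0.012,0,0],
  [0.95,-0.15,-0.025,0,0],
  [0.95,-0.225,-0.037,0,0],
  [0.95,-0.3,-0.049,0,0],
  [0.95,-0.375,-0.061,0,0],
  [0.95,-0.45,-0.074,0,0],
  [0.95,-0.525,-0.086,0,0.01],
  [0.95,-0.6,-0.098,0,0.01],
])

```text
time_s: 51.58
ee_pos: [620.3, -9.2, 115.3]
ee_rot: [-179.4, -0.5, 97.0]
force: [0.3, -0.2, -3.0]
gripper_width: 21.9
```

Run:
```python
from h import *
sh(620,-310,113,96.6)
```

```text
at [620.3  -9.2 115.3] [-179.4   -0.5   97. ] shares [-5.97e-01 -7.41e-02 -3.00e-04] turn 0.009 t 51.58
```

arm_command([
  [0.95,-0.075,-0.009,0,0],
  [0.95,-0.15,-0.018,0,0],
  [0.95,-0.225,-0.027,0,0],
  [0.95,-0.3,-0.037,0,0],
  [0.95,-0.375,-0.046,0,0],
  [0.95,-0.45,-0.056,0,0.009],
  [0.95,-0.525,-0.065,0,0.009],
  [0.95,-0.597,-0.074,0,0.009],
])

```text
time_s: 52.25
ee_pos: [618.5, -311.5, 110.3]
ee_rot: [-179.2, -0.7, 96.6]
force: [0.8, -0.1, -2.3]
gripper_width: 21.8
```

Run:
```python
from h import *
sh(620,-310,88,96.6)
```

```text
at [ 618.5 -311.5  110.3] [-179.2   -0.7   96.6] shares [0.0021 0.0039 0.0445] turn -0.0 t 52.25
```

arm_command([
  [0.95,0.002,0.004,0.02,0],
  [0.95,0.002,0.004,0.04,0],
  [0.95,0.002,0.004,0.044,0],
  [0.95,0.002,0.004,0.044,0],
  [0.95,0.002,0.004,0.044,0],
  [0.95,0.002,0.004,0.044,0],
])

```text
time_s: 52.75
ee_pos: [620.5, -308.8, 88.7]
ee_rot: [-179.3, -0.6, 96.7]
force: [0.5, 0.6, -2.7]
gripper_width: 21.9
```

Run:
```python
from h import *
sh(620,-310,69,96.6)
st,im=shot("wrist","w33")
```

```text
at [ 620.5 -308.8   88.7] [-179.3   -0.6   96.7] shares [-0.0027 -0.0008  0.0394] turn 0.002 t 52.75
```

View pics/w33.png

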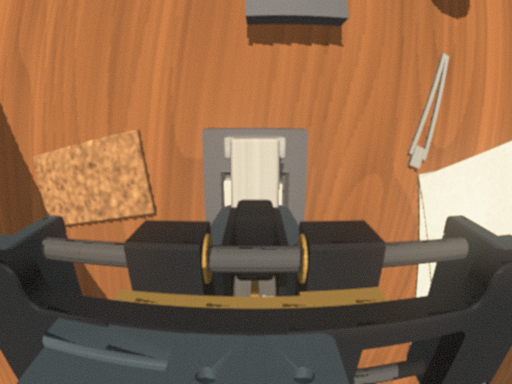

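arm_command([
  [0.95,-0.003,-0.001,0.02,0],
  [0.95,-0.003,-0.001,0.034,0],
  [0.95,-0.003,-0.001,0.039,0],
  [0.95,-0.003,-0.001,0.039,0],
  [0.95,-0.003,-0.001,0.039,0],
  [0.95,-0.003,-0.001,0.039,0],
])

```text
time_s: 53.3
ee_pos: [619.9, -310.2, 69.4]
ee_rot: [-179.3, -0.7, 96.7]
force: [-0.0, 0.7, -1.4]
gripper_width: 21.7
```

arm_command([
  [0.95,0,0,0.002,0],
  [0.95,0,0,0.004,0],
  [0.95,0,0,0.004,0],
  [0.95,0,0,0.004,0],
])

```text
time_s: 53.63
ee_pos: [619.9, -310.3, 68.5]
ee_rot: [-179.3, -0.6, 96.7]
force: [-2.2, 2.8, 5.5]
gripper_width: 21.7
```

arm_command([
  [0.95,0,0,0.002,0],
  [0.95,0,0,0.003,0],
  [0.95,0,0,0.003,0],
  [0.95,0,0,0.003,0],
])

```text
time_s: 53.97
ee_pos: [619.9, -310.3, 68.5]
ee_rot: [-179.3, -0.6, 96.7]
force: [-2.9, 2.5, 8.4]
gripper_width: 22.0
```

arm_command([
  [0.6,0,0,-0.001,0],
  [0.6,0,0,-0.001,0],
  [0.6,0,0,-0.001,0],
  [0.6,0,0,-0.001,0],
  [0.6,0,0,-0.001,0],
  [0.6,0,0,-0.001,0],
])

```text
time_s: 54.47
ee_pos: [619.9, -310.3, 68.6]
ee_rot: [-179.3, -0.6, 96.7]
force: [-0.2, 0.4, -0.8]
gripper_width: 36.2
```

Run:
```python
from h import *
print(env.state()["force"])
st,im=shot("wrist","w34")
```

```text
[-0.19777856  0.39276745 -0.79285453]
```

View pics/w34.png

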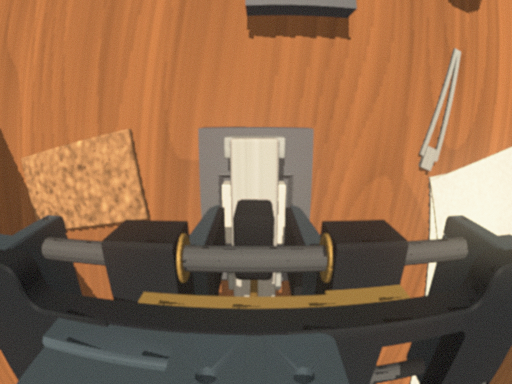

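Same layout as on dish a, so it is centred. Next is d.

arm_command([
  [0.6,0,0,0,0],
  [0.6,0,0,0,0],
  [0.6,0,0,0,0],
  [0.95,0,0,0,0],
  [0.95,0,0,0,0],
  [0.95,0,0,0,0],
  [0.95,0,0,0,0],
  [0.95,0,0,0,0],
])

```text
time_s: 55.18
ee_pos: [619.9, -310.3, 68.8]
ee_rot: [-179.3, -0.6, 96.7]
force: [0.6, -0.8, -0.0]
gripper_width: 21.8
```

arm_command([
  [0.95,0,0,0,0],
  [0.95,0,0,0,0],
  [0.95,0,0,-0.04,0],
  [0.95,0,0,-0.1,0],
  [0.95,0,0,-0.1,0],
  [0.95,0,0,-0.1,0],
])

```text
time_s: 55.68
ee_pos: [621.4, -311.2, 120.0]
ee_rot: [-179.5, -0.5, 96.7]
force: [-0.6, -0.6, -2.7]
gripper_width: 21.8
```

Run:
```python
from h import *
sh(629.4,105.5,115,101.2)
```

```text
at [ 621.4 -311.2  120. ] [-179.5   -0.5   96.7] shares [0.8258 0.113  0.0163] turn -0.101 t 55.68
```

arm_command([
  [0.95,0.08,0.011,0,0],
  [0.95,0.16,0.022,0,0],
  [0.95,0.24,0.033,0,-0.03],
  [0.95,0.32,0.044,0,-0.06],
  [0.95,0.4,0.055,0,-0.1],
  [0.95,0.48,0.066,0,-0.1],
  [0.95,0.56,0.077,0,-0.1],
  [0.95,0.64,0.088,0,-0.1],
])

```text
time_s: 56.35
ee_pos: [626.1, 13.6, 120.2]
ee_rot: [-179.3, -0.6, 101.2]
force: [1.6, 1.1, -3.4]
gripper_width: 21.7
```

Run:
```python
from h import *
sh(629.4,105.5,90,101.2)
```

```text
at [626.1  13.6 120.2] [-179.3   -0.6  101.2] shares [0.1784 0.0427 0.0618] turn -0.001 t 56.35
```

arm_command([
  [0.95,0.07,0.015,0,0],
  [0.95,0.14,0.03,0.01,0],
  [0.95,0.178,0.043,0.03,0],
  [0.95,0.178,0.043,0.05,0],
  [0.95,0.178,0.043,0.061,0],
  [0.95,0.178,0.043,0.061,0],
  [0.95,0.178,0.043,0.061,0],
  [0.95,0.178,0.043,0.061,0],
])

```text
time_s: 57.02
ee_pos: [629.7, 104.0, 90.3]
ee_rot: [-179.3, -0.6, 101.1]
force: [0.1, 1.0, -1.0]
gripper_width: 22.0
```

Run:
```python
from h import *
sh(629.4,105.5,69.5,101.2)
st,im=shot("wrist","w35")
```

```text
at [629.7 104.   90.3] [-179.3   -0.6  101.1] shares [0.0027 0.0005 0.0417] turn -0.003 t 57.02
```

View pics/w35.png

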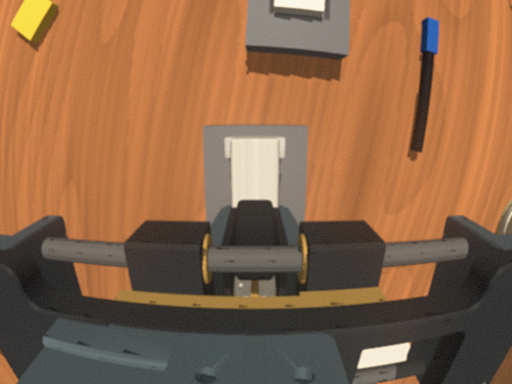

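arm_command([
  [0.95,0.003,0,0.02,0],
  [0.95,0.003,0,0.034,0],
  [0.95,0.003,0,0.041,0],
  [0.95,0.003,0,0.042,0],
  [0.95,0.003,0,0.042,0],
  [0.95,0.003,0,0.042,0],
])

```text
time_s: 57.57
ee_pos: [629.2, 105.6, 69.8]
ee_rot: [-179.3, -0.6, 101.1]
force: [-1.3, -0.1, -1.0]
gripper_width: 21.8
```

arm_command([
  [0.95,0,0,0.002,0],
  [0.95,0,0,0.004,0],
  [0.95,0,0,0.004,0],
  [0.95,0,0,0.004,0],
])

```text
time_s: 57.9
ee_pos: [629.3, 105.6, 68.7]
ee_rot: [-179.4, -0.6, 101.1]
force: [-2.3, -2.5, 5.7]
gripper_width: 21.8
```

arm_command([
  [0.95,0,0,0.002,0],
  [0.95,0,0,0.003,0],
  [0.95,0,0,0.003,0],
  [0.95,0,0,0.003,0],
])

```text
time_s: 58.23
ee_pos: [629.2, 105.6, 68.7]
ee_rot: [-179.4, -0.6, 101.1]
force: [-3.5, -1.9, 8.4]
gripper_width: 22.0
```

arm_command([
  [0.6,0,0,-0.001,0],
  [0.6,0,0,-0.001,0],
  [0.6,0,0,-0.001,0],
  [0.6,0,0,-0.001,0],
  [0.6,0,0,-0.001,0],
  [0.6,0,0,-0.001,0],
])

```text
time_s: 58.73
ee_pos: [629.2, 105.6, 68.9]
ee_rot: [-179.4, -0.6, 101.1]
force: [0.8, -0.3, -0.2]
gripper_width: 36.4
```

Run:
```python
from h import *
print(env.state()["force"])
st,im=shot("wrist","w36")
st,im=shot("side","s36")
cv2.imwrite("pics/s36z.png",cv2.resize(im[110:360,180:400,::-1],None,fx=2.4,fy=2.4,interpolation=cv2.INTER_CUBIC))
```

```text
[ 0.81503172 -0.31219596 -0.2289267 ]
```

View pics/w36.png

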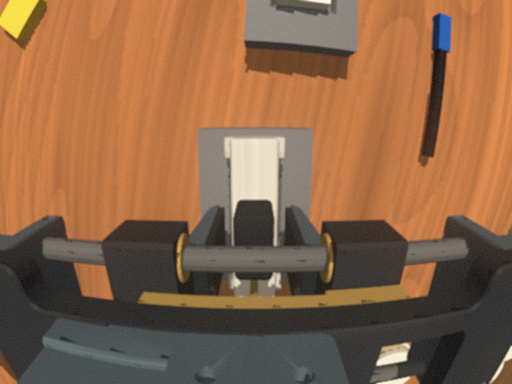

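View pics/s36z.png

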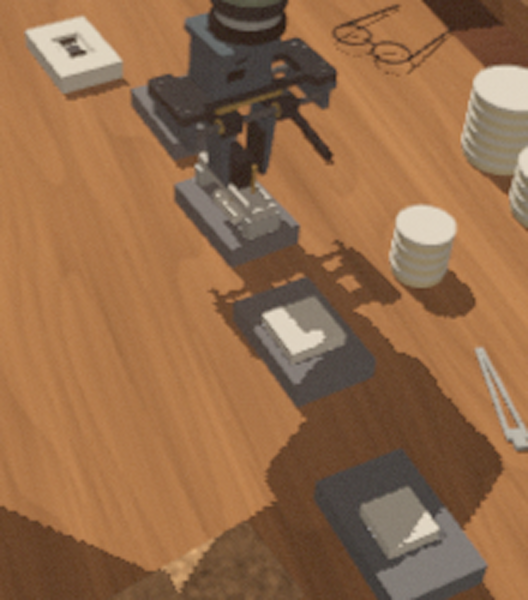

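arm_command([
  [0.6,0,0,0,0],
  [0.6,0,0,0,0],
  [0.6,0,0,0,0],
  [0.95,0,0,0,0],
  [0.95,0,0,0,0],
  [0.95,0,0,0,0],
  [0.95,0,0,0,0],
  [0.95,0,0,0,0],
])

```text
time_s: 59.5
ee_pos: [629.3, 105.6, 69.0]
ee_rot: [-179.4, -0.6, 101.1]
force: [-1.0, 0.3, 0.6]
gripper_width: 21.7
```

arm_command([
  [0.95,0,0,0,0],
  [0.95,0,0,0,0],
  [0.95,0,0,-0.04,0],
  [0.95,0,0,-0.1,0],
  [0.95,0,0,-0.1,0],
  [0.95,0,0,-0.1,0],
])

```text
time_s: 60.0
ee_pos: [630.7, 105.4, 120.1]
ee_rot: [-179.6, -0.6, 101.1]
force: [0.6, -0.3, -2.8]
gripper_width: 21.8
```

Run:
```python
from h import *
sh(452.5,-314.6,115,16.1)
```

```text
at [630.7 105.4 120.1] [-179.6   -0.6  101.1] shares [-0.7558 -0.5112  0.0068] turn 1.888 t 60.0
```

arm_command([
  [0.95,-0.06,-0.04,0,0.12],
  [0.95,-0.12,-0.08,0,0.24],
  [0.95,-0.18,-0.12,0,0.36],
  [0.95,-0.24,-0.16,0,0.48],
  [0.95,-0.3,-0.2,0,0.6],
  [0.95,-0.36,-0.24,0,0.72],
  [0.95,-0.42,-0.28,0,0.84],
  [0.95,-0.48,-0.32,0,0.96],
])

```text
time_s: 60.67
ee_pos: [517.5, -161.9, 117.0]
ee_rot: [-179.1, -0.1, 57.6]
force: [0.2, -0.4, -1.9]
gripper_width: 22.0
```

Run:
```python
from h import *
sh(452.5,-314.6,115,16.1)
```

```text
at [ 517.5 -161.9  117. ] [-1.791e+02 -1.000e-01  5.760e+01] shares [-0.3276  0.0538  0.0029] turn 0.923 t 60.67
```

arm_command([
  [0.95,-0.06,0.01,0,0.13],
  [0.95,-0.12,0.02,0,0.27],
  [0.95,-0.18,0.03,0,0.4],
  [0.95,-0.24,0.04,0,0.54],
  [0.95,-0.3,0.05,0,0.68],
  [0.95,-0.328,0.054,0,0.82],
  [0.95,-0.328,0.054,0,0.923],
  [0.95,-0.328,0.054,0,0.923],
])

```text
time_s: 61.33
ee_pos: [450.9, -315.0, 114.5]
ee_rot: [-179.1, 0.7, 15.9]
force: [-0.0, 0.6, -2.8]
gripper_width: 22.0
```

Run:
```python
from h import *
sh(452.5,-314.6,70,16.1)
st,im=shot("wrist","w37")
```

```text
at [ 450.9 -315.   114.5] [-179.1    0.7   15.9] shares [0.0044 0.0015 0.089 ] turn -0.005 t 61.33
```

View pics/w37.png

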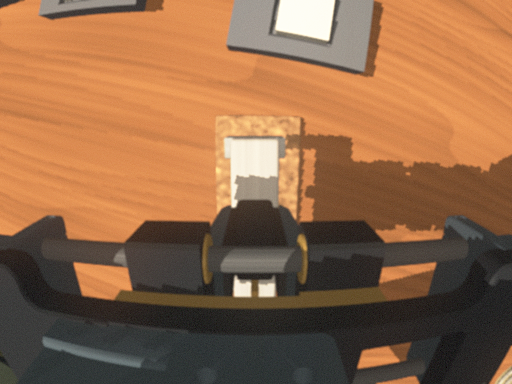

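Over the mat. Lowering it now.

arm_command([
  [0.95,0.004,0.001,0.03,0],
  [0.95,0.004,0.001,0.06,0],
  [0.95,0.004,0.001,0.09,0],
  [0.95,0.004,0.001,0.11,0],
  [0.95,0.004,0.001,0.12,0],
  [0.95,0.004,0.001,0.12,0],
  [0.95,0.004,0.001,0.12,0],
  [0.95,0.004,0.001,0.12,0],
])

```text
time_s: 62.05
ee_pos: [453.1, -313.9, 55.3]
ee_rot: [-179.2, 0.6, 16.2]
force: [-0.1, -0.7, -2.4]
gripper_width: 21.7
```

arm_command([
  [0.95,0,0,0.002,0],
  [0.95,0,0,0.004,0],
  [0.95,0,0,0.006,0],
  [0.95,0,0,0.006,0],
  [0.95,0,0,0.006,0],
])

```text
time_s: 62.47
ee_pos: [453.1, -313.9, 52.4]
ee_rot: [-179.2, 0.6, 16.2]
force: [0.3, 0.4, -3.0]
gripper_width: 22.1
```

arm_command([
  [0.95,0,0,0.001,0],
  [0.95,0,0,0.003,0],
  [0.95,0,0,0.003,0],
  [0.95,0,0,0.003,0],
])

```text
time_s: 62.8
ee_pos: [452.8, -314.0, 51.9]
ee_rot: [-179.2, 0.6, 16.2]
force: [-2.6, 0.0, 5.3]
gripper_width: 22.0
```

Contact made. Release, wait for the fingers to open, then retreat straight up.

arm_command([
  [0,0,0,-0.001,0],
  [0,0,0,-0.001,0],
  [0,0,0,-0.001,0],
  [0,0,0,-0.001,0],
  [0,0,0,-0.001,0],
  [0,0,0,-0.001,0],
  [0,0,0,-0.001,0],
  [0,0,0,-0.001,0],
])

```text
time_s: 63.47
ee_pos: [452.8, -314.0, 52.3]
ee_rot: [-179.2, 0.6, 16.2]
force: [-0.4, 0.3, -0.5]
gripper_width: 72.1
```

arm_command([
  [0,0,0,-0.06,0],
  [0,0,0,-0.13,0],
  [0,0,0,-0.2,0],
  [0,-0.06,0,-0.24,0],
  [0,-0.12,0,-0.24,0],
  [0,-0.155,0,-0.24,0],
  [0,-0.155,0,-0.24,0],
  [0,-0.155,0,-0.24,0],
])

```text
time_s: 64.13
ee_pos: [379.8, -336.9, 173.3]
ee_rot: [-179.2, 0.6, 16.1]
force: [0.2, -0.0, -0.2]
gripper_width: 90.8
```

Run:
```python
from h import *
st,im=shot("wrist","w38");print(st["ee_pos"],st["ee_rot"])
hsv=cv2.cvtColor(im,cv2.COLOR_RGB2HSV);H,S,V=cv2.split(hsv)
def sel(m,z,n):
    k=np.zeros_like(V);k[42:172,222:304]=m[42:172,222:304]
    k=cv2.morphologyEx(k.astype(np.uint8),cv2.MORPH_OPEN,np.ones((3,3)))
    for c in contours(k,100):
        c=c.reshape(-1,2);print(n,c.mean(0).round(),rect(plane(*rays_wrist(c,st),z)))
sel((V<100)&(S<110),78,"block")
st,im=shot("side","s38")
st,im=shot("top","t38")
c=cv2.cvtColor(im,cv2.COLOR_RGB2HSV);w=(c[...,1]<95)&(c[...,2]>120);w[210:]=0;w[:155]=0
for q in contours(w,60): m=q.reshape(-1,2);print("top34",rect(plane(*rays_fixed("top",m),34)))
```

```text
[ 379.81384054 -336.92806179  173.33171695] [-179.23239294    0.56449287   16.06734629]
block [253. 108.] (453.2, -314.8, 19.3, 35.7, -74.2)
top34 (554.8, 470.0, 49.2, 124.2, 3.4)
top34 (617.4, -309.2, 46.1, 49.5, 6.8)
top34 (627.3, 105.4, 30.3, 46.7, 11.5)
top34 (628.1, 295.4, 40.2, 58.1, 7.3)
top34 (625.8, -88.8, 58.0, 58.8, 8.3)
```

View pics/w38.png

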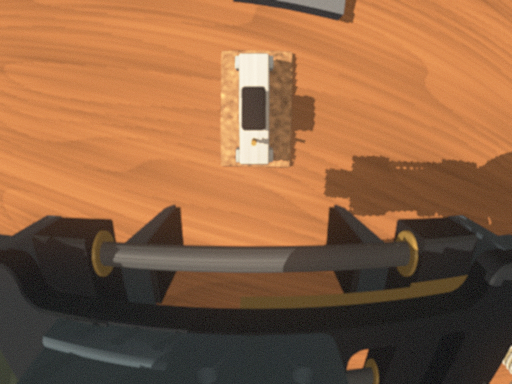

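View pics/s38.png

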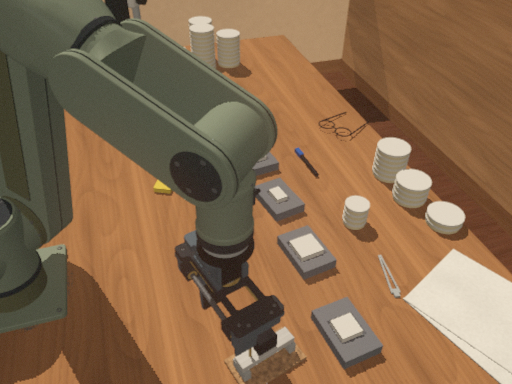

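View pics/t38.png

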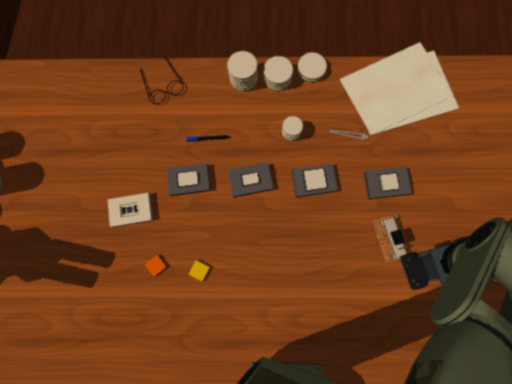

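```bash
python3 -c "
from workcell import env
print(env.state()['qvel'].round(2)); print(env.job_done())"
```

```text
[ 0.38  0.26 -0.02 -0.08  0.1  -0.07]
the job is handed in; nothing more can be done
None
```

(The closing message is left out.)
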